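# Turn the corner tiles in the drying tray

## Task

The corner tiles in the drying tray are half dry and need turning: lift the cover off the tray's pins and lay it flat on the bench, then tip every tile over its corner, from its wide leg onto its narrow leg, without lifting it up out of its place on the tray floor. When all of them stand on their narrow legs, put the cover back with the pins through its holes, fully down on the posts, leaving the jar of slip and the loose clay beads beside the tray where they are.

Things in the scene. Friction and masses are not known exactly. Their poses are not given: they have to be found in the camera images.
- tray_floor (a point): Drying tray, fixed: wooden frame 390 (x) by 440 (y) mm with a grey sheet floor. Point: centre of the floor's upper face, 10 mm above the bench; x along the short side, y along the long side, z up. The rim stands 12 mm above the floor, inner faces at x +-181, y +-206 mm. At the corners (x +-182, y +-207 mm) stand posts 22 mm square, tops 120 mm above the floor.
- tray_seat (a point): Where the cover belongs: the point over the centre of the tray at the height of the post tops, where the centre of the cover's underside rests when seated. On each of the four post tops, at its centre, stands a steel locating pin 11 mm in diameter and 18 mm tall with a tapered tip.
- cover_plate (a point): Cover: loose plywood board 390 (x) by 440 (y) by 6 mm, 0.5 kg. Point: its centre, half-way through it. Square holes 18 mm wide at x +-182, y +-207 mm for the pins (3.5 mm play); fits either way round. At the start it lies on the post tops, pins in its holes: seated, this point is 123 mm above the tray floor.
- bench_clear (a point): Middle of the clear stretch of bench on the tray's -y side, at bench height: the cover, laid flat here and parallel to the tray, has room on all sides (little to spare toward the tray). Any other free place on the bench will do as well.
- cover_handle (a point): Handle on the cover: wooden bar 16 by 16 mm, 92 mm long along the cover's y, 32 mm clear of the board, on an upright at each end (68 mm free between them). Point: centre of the bar, over the centre of the board, 43 mm above point cover_plate.
- tile1_inner (a point): L-shaped corner tile of pink half-dry clay, 0.21 kg; 2 to 4 are present. Legs 18 mm thick, 50 mm long along the corner (y +-25 mm); wide leg 90 mm, narrow leg 60 mm from the outer corner. Point: middle of the inner corner edge, 18 mm from both outer faces; x along the wide leg, z along the narrow leg. Starts on the wide leg, z up; tipped toward its -x onto the narrow leg, x is up.
- tile2_inner (a point): Another corner tile, the same as tile1 (may be absent): middle of its inner corner edge, 18 mm above the tray floor in either stance.
- tile3_inner (a point): Another corner tile, the same as tile1 (may be absent): middle of its inner corner edge, 18 mm above the tray floor in either stance.
- tile4_inner (a point): Another corner tile, the same as tile1 (may be absent): middle of its inner corner edge, 18 mm above the tray floor in either stance.
- slip_jar: Jar of slip, 68 mm wide, 90 mm tall; a bystander on the bench, to be left alone. Origin at its underside.
- bead1: Clay cube bead 28 mm; a bystander on the bench, to be left alone. Origin at its underside.
- bead2: Clay cube bead 28 mm; a bystander on the bench, to be left alone. Origin at its underside.

How it is judged:
By the outcome, as a careful person would: the job done as asked, in the order asked, and still so for the second after the job is handed in, with the robot touching nothing.
Of tile1, tile2, tile3, tile4 only 2 to 4 are there at a start; the rules pass over those that are not, and their reading is None.
At some moment in a run one of tile1, tile2, tile3, tile4 may be knocked a few centimetres aside while the robot is not near it.
Once in a run the grip may slacken for a moment while it holds something.
It also fails if it takes over 210 s, if anything falls off the work surface, if the arm or the gripper's body presses on something with over 40 N, if the wrist force passes 120 N, or if a joint passes its speed limit or range.

## Robot

A 6-joint arm with a two-finger parallel gripper is mounted at the origin on the work surface. World frame = base frame: x ahead of the robot, y to its left, z up, the work surface at z = 0. Lengths are in m, angles in degrees, forces in N, time in s.
With the tool pointing down it reaches from about 0.4 to 0.825 m from the base axis. Payload 7 kg.
Tool frame: the origin (TCP) lies at the very end of the fingers, on their centre line; the grasp point (between the pads) lies 19 mm behind it (ctrl.hold_point_z is the distance from the TCP to the grasp point, in m); z points along the fingers, y is the line along which they close (so a half turn about z gives the same grasp; the last joint's range is limited). The gripper opens to 88 mm and grips with 3 to 60 N. Pads are 19 mm wide; open, the fingers measure 130 mm over their backs; the gripper's body (78 mm by 193 mm) begins 47 mm behind the grasp point.
Start: joints at [16.507, 20.546, 0.682, 0, -70.136, -16.507], TCP at [0.675, -0, 0.227] pointing down, gripper open.
Joint ranges: [-176.03, 176.03], [-82.01, 121.73], [-58.28, 71.71], [-173.87, 95.51], [-174.79, -0.11], [-173.66, 173.66]. Speed limits (degrees/s): [136.94, 136.94, 172.46, 180, 180, 180].

## Interface

Orientations are given as [roll, pitch, yaw] about the fixed x, y, z axes, in that order (R = Rz(yaw) Ry(pitch) Rx(roll)).
In Python, from plant import sensors, viewer, workorder, ctrl gives the robot as it stands.
- The arm moves only by the shell command python3 -m pendant 'ROWS'. ROWS is JSON, a list of rows, each a list of 3 entries, a list of its own where there are three numbers: the opening, from -1 (shut) to 1 (fully open), so that 0 is half open, then the shift along the tool's x, y, z in m, then the turn, a rotation vector about the tool's x, y, z in degrees. A call has 1 to 10 rows; each row is the pose to reach, as a shift and turn from the pose commanded when the call began, along the tool's axes at that moment; what a row does not reach only later rows make up. A row lasts 1/12 s, in which the tool goes at most 41.7 mm and 7.16 degrees, less where a joint would pass 70% of its speed; a pose out of reach is approached as far as the arm can. A call with a gripper value outside its range is refused whole. The fingers move at their own pace and stop on an object; the grip force is fixed at half the most. Time passes only in rows, so rows that repeat a pose let the fingers close. It gives the time, the measured TCP pose, the force, the opening and the grip force at its end, in the units of the state.
- sensors.get_obs(): the state, without advancing time (a new reading comes with each control period).
- viewer.snapshot(name): name is "scene" or "side" or "wrist"; returns the picture (400x640x3 uint8, red, green, blue); there is no depth.
- viewer.camera_params(name): a dict with "fx", "fy", "cx", "cy" (pixels), "dist" ([k1, k2, p1, p2, k3] as OpenCV has them; the pictures are not rectified), "extrinsics" (4x4, takes a point from world to camera coordinates). Camera axes: x right, y up, looking along -z (the intrinsics and any distortion apply to the point x, -y, -z); pixel columns grow to the right and rows downward; lengths in m; the calibration is good to about 2 mm. A picture is of the moment at which its call begins: read the wrist's pose just before it. camera_params takes no time and is no camera call; for the wrist camera it gives the pose at the moment of the call.
- workorder.close_job(): hands the job in; it is judged then, once.
The state is a dict: "clock": time; "joint_pos": joint angles; "qvel": joint speeds; "tau": joint torques, N m; "tool_pos": TCP position; "orientation": TCP orientation; "force": force on the tool from outside, world axes, zero at the start; "moment": the same for the moment, N m; "opening": finger opening in m; "gripper_force": force on a finger pad.
Only numpy, scipy, OpenCV 4.12 (cv2) and the standard library are available. Lean on these libraries where they do the work, as an engineer would, in place of code of your own. Each camera call takes 0.05 s, during which the arm holds its last target. There are 200 camera calls.

## Working session

There is one attempt and no reset: what is moved stays moved. The work goes in short steps, Python scripts to look and compute and a shell command to move; the robot and the scene stay as the last step left them, time stands still between calls to the robot, and variables do not carry over. Pictures are saved under pics/ and viewed, at most 14 in all, crops included, and the job is handed in when it is done.

```bash
ls; mkdir -p pics
python3 - <<'E'
from plant import sensors, viewer
import cv2,json
print(sensors.get_obs())
for n in("scene","side","wrist"):
    p=viewer.camera_params(n); print(n,p)
a=viewer.snapshot("scene");b=viewer.snapshot("side")
cv2.imwrite("pics/a.png",a[:,:,::-1]);cv2.imwrite("pics/b.png",b[:,:,::-1])
E
```

```text
pics
{'clock': 0.0, 'joint_pos': array([ 1.65078013e+01,  2.05912766e+01,  6.33216040e-01, -2.03226021e-02,
       -7.01352484e+01, -1.65065649e+01]), 'qvel': array([ 0.03931616,  0.06401407,  0.09688143, -0.02971332, -0.07380262,
       -0.13822218]), 'tau': array([-8.00930356e-04, -5.82726967e+01,  2.93058443e+01,  6.99745238e+00,
        6.93249181e-03, -2.06530804e-04]), 'tool_pos': array([ 6.74507791e-01, -1.59139808e-05,  2.25619600e-01]), 'orientation': array([ 1.79905108e+02, -8.19691583e-03, -9.00056780e+01]), 'force': array([-0.96345214,  0.30584846,  0.94290826]), 'moment': array([-0.00449616,  0.02509305, -0.0020896 ]), 'gripper_force': 0.0, 'opening': 0.08744004146490958}
scene {'fx': 464.3376703341282, 'fy': 464.3376703341282, 'cx': 316.41276126410656, 'cy': 201.4091925506537, 'dist': array([-0.11645468,  0.        ,  0.        ,  0.        ,  0.        ]), 'extrinsics': array([[ 0.15979861,  0.98710995, -0.00885195, -0.19538102],
       [-0.72833608,  0.12395029,  0.67391607,  0.26407082],
       [ 0.66632646, -0.10124366,  0.73875488, -1.98998874],
       [ 0.        
[... 336 characters left out ...]
,  0.83934728, -0.08842633],
       [-0.18539175,  0.81870824,  0.54345811, -1.17479748],
       [ 0.        ,  0.        ,  0.        ,  1.        ]])}
wrist {'fx': 320.00429144085746, 'fy': 320.00429144085746, 'cx': 328.0298508386761, 'cy': 197.62554358981527, 'dist': array([-0.06227363,  0.        ,  0.        ,  0.        ,  0.        ]), 'extrinsics': array([[-9.99999480e-01,  6.57747188e-05,  1.01797520e-03,
         6.74179070e-01],
       [-3.60523396e-04, -9.56306100e-01, -2.92367087e-01,
         3.60341826e-02],
       [ 9.54265531e-04, -2.92367302e-01,  9.56305626e-01,
        -3.92417078e-01],
       [ 0.00000000e+00,  0.00000000e+00,  0.00000000e+00,
         1.00000000e+00]])}
```

View pics/a.png

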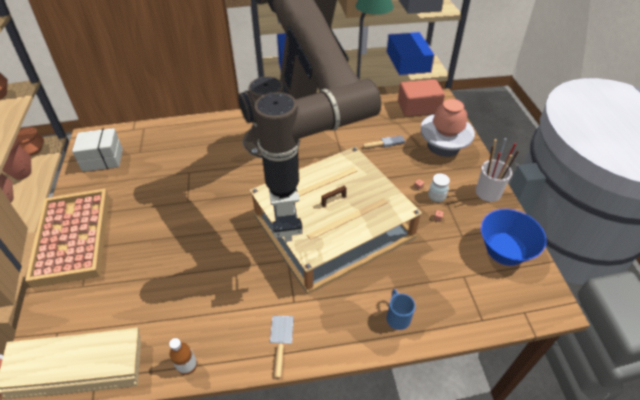

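View pics/b.png

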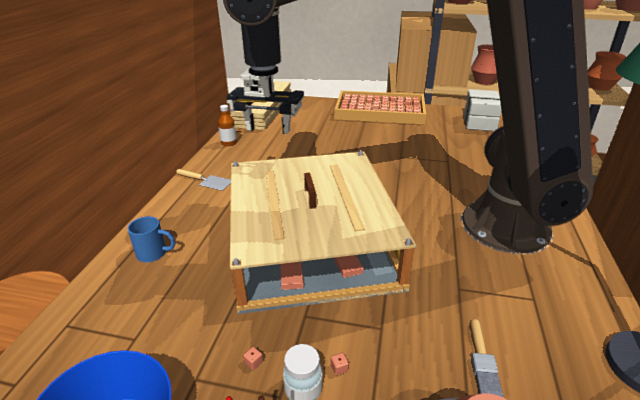

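The scene picture shows the tray with the cover at (335,210) and its handle at about (333,196). The jar is at (440,187), with beads at (419,184) and (438,215). In the side view the pins are near (235,164), (361,154), (408,241) and (236,261).

```bash
cat > h.py <<'E'
import numpy as np, cv2
from plant import sensors, viewer
from scipy.spatial.transform import Rotation as R
def K(p): return np.array([[p["fx"],0,p["cx"]],[0,p["fy"],p["cy"]],[0,0,1]])
def proj(p,X):
    X=np.atleast_2d(X); E=p["extrinsics"]; c=X@E[:3,:3].T+E[:3,3]; c=c*[1,-1,-1]
    return cv2.projectPoints(c,np.zeros(3),np.zeros(3),K(p),p["dist"])[0][:,0]
def back(p,uv,z):
    """pixels -> world points on the plane z"""
    uv=np.atleast_2d(np.float64(uv)); n=cv2.undistortPoints(uv[:,None],K(p),p["dist"])[:,0]
    d=np.c_[n[:,0],-n[:,1],-np.ones(len(n))]; E=p["extrinsics"]
    o=-E[:3,:3].T@E[:3,3]; d=d@E[:3,:3]
    return o+d*((z-o[2])/d[:,2])[:,None]
def snap(name,fn=None,crop=None,s=1):
    p=viewer.camera_params(name); a=viewer.snapshot(name)[:,:,::-1]
    if fn:
        b=a if crop is None else a[crop[1]:crop[3],crop[0]:crop[2]]
        cv2.imwrite("pics/"+fn,cv2.resize(b,None,fx=s,fy=s,interpolation=cv2.INTER_CUBIC))
    return p,a
def tool(target,rpy=None):
    """shift in tool axes from measured TCP to a world target; turn rotvec to rpy"""
    o=sensors.get_obs(); r=R.from_euler('xyz',o["orientation"],degrees=True)
    s=r.inv().apply(np.array(target)-o["tool_pos"])
    t=(r.inv()*R.from_euler('xyz',rpy,degrees=True)).as_rotvec(degrees=True) if rpy is not None else None
    return s.round(4),t
E
python3 - <<'E'
import cv2,numpy as np
a=cv2.imread("pics/a.png")[145:285,245:430];b=cv2.imread("pics/b.png")[145:315,220:420]
a=cv2.resize(a,None,fx=4,fy=4,interpolation=cv2.INTER_CUBIC)
b=cv2.resize(b,None,fx=3.5,fy=3.5,interpolation=cv2.INTER_CUBIC)
cv2.imwrite("pics/a2.png",a);cv2.imwrite("pics/b2.png",b);print(a.shape,b.shape)
E
```

```text
(560, 740, 3) (595, 700, 3)
```

View pics/b2.png

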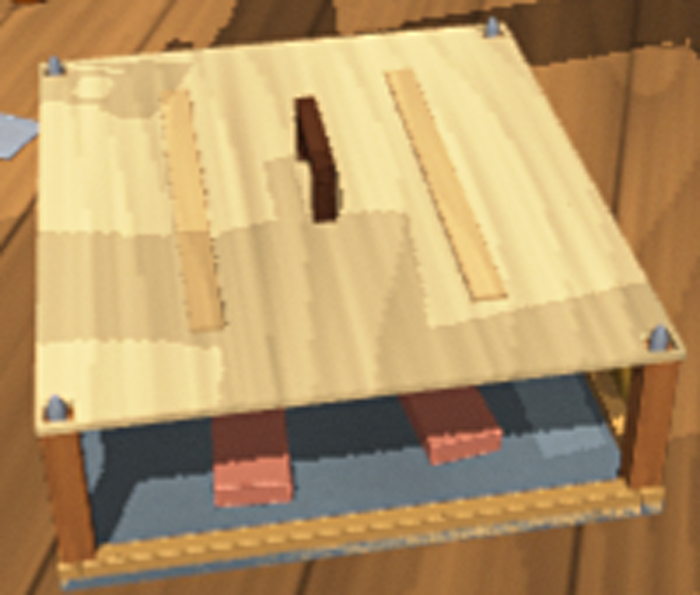

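View pics/a2.png

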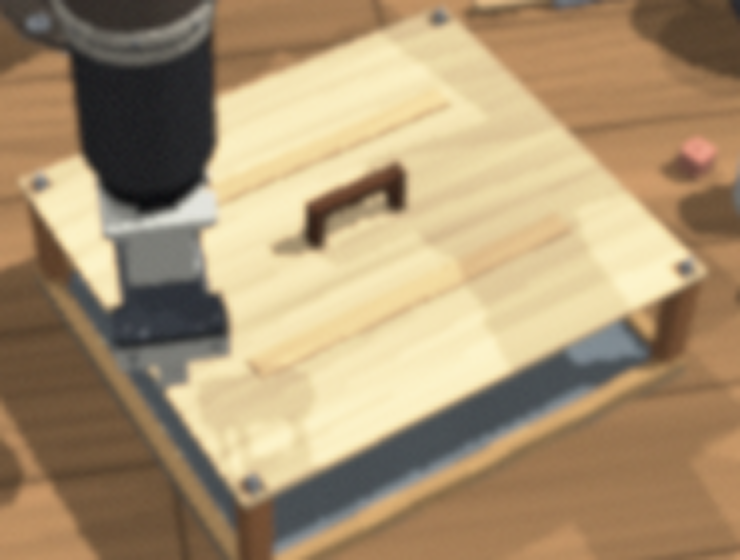

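Run:
```python
from h import *
from scipy.optimize import least_squares
S=np.array([(54,66),(492,28),(659,338),(56,408)])/3.5+[220,145]
A=np.array([(39,183),(438,17),(685,268),(252,484)])/4+[245,145]
ps,pa=viewer.camera_params("side"),viewer.camera_params("scene")
bs,ba=back(ps,S,.143),back(pa,A,.143); print(bs.round(3),ba.round(3),sep="\n")
# scene order: left(-y,near robot?) ; match by proximity
hs=[ba[np.argmin(np.linalg.norm(ba-b,axis=1))] for b in bs]
P=(bs+np.array(hs))/2; c=P.mean(0); print(c, np.linalg.norm(P-c,axis=1))
loc=np.array([(sx*.182,sy*.207) for sx in(-1,1) for sy in(-1,1)])
def f(v):
    r=R.from_euler('z',v[2]).as_matrix()[:2,:2]; w=np.c_[loc@r.T+v[:2],np.full(4,.143)]
    out=[]
    for p,o in((ps,S),(pa,A)):
        q=proj(p,w); 
        out.append((q-np.array([o[np.argmin(np.linalg.norm(o-x,axis=1))] for x in q])).ravel())
    return np.concatenate(out)
for y0 in (-.6,-.3,0,.3,.6):
    s=least_squares(f,[c[0],c[1],y0]); print(s.x,np.degrees(s.x[2]),s.cost)
x,y,t=s.x
# jar,beads
print(back(pa,[(440,199),(419,187),(438,218)],0.0))
```

```text
[[ 0.761  0.054  0.143]
 [ 0.423 -0.078  0.143]
 [ 0.272  0.305  0.143]
 [ 0.609  0.438  0.143]]
[[ 0.43  -0.085  0.143]
 [ 0.278  0.298  0.143]
 [ 0.616  0.432  0.143]
 [ 0.767  0.05   0.143]]
[0.51963873 0.17672041 0.143     ] [0.27438119 0.27437078 0.27447097 0.27422381]
[ 0.51479513  0.17370401 -1.19641999] -68.54981620815894 457.76640709785715
[0.51815762 0.17611917 0.37757156] 21.633256590848024 4.993031376974219
[0.51815762 0.17611917 0.37757156] 21.63325659559613 4.993031376974326
[0.51815762 0.17611917 0.37757156] 21.633256600561865 4.993031376974271
[0.51815762 0.17611917 0.37757156] 21.633256601368274 4.993031376974245
[[0.4521838  0.60044128 0.        ]
 [0.37770037 0.54046853 0.        ]
 [0.5414829  0.56125133 0.        ]]
```

```bash
python3 -m pendant '[[1,[-0.176,0.157,0],[0,0,-21.6]],[1,[-0.176,0.157,0],[0,0,-21.6]],[1,[-0.176,0.157,0],[0,0,-21.6]],[1,[-0.176,0.157,0],[0,0,-21.6]],[1,[-0.176,0.157,0],[0,0,-21.6]],[1,[-0.176,0.157,0],[0,0,-21.6]],[1,[-0.176,0.157,0],[0,0,-21.6]],[1,[-0.176,0.157,0],[0,0,-21.6]],[1,[-0.176,0.157,0],[0,0,-21.6]]]'
python3 - <<'E'
from h import *
p,a=snap("wrist","c.png")
T=np.array([.518,.176,0.01]); r=R.from_euler('z',21.6,degrees=True)
print(proj(p,T+r.apply([[0,y,z] for y in(-.046,.046) for z in(.158,.174)])))
E
```

```text
clock: 0.85
tool_pos: [0.518, 0.1761, 0.2265]
orientation: [180.0, -0.0, -68.4]
force: [0.3, 0.1, -0.0]
opening: 0.0877
gripper_force: 0.0
[[327.48475333 152.08771341]
 [327.43728142 156.00514985]
 [327.43866945 271.52707247]
 [327.3945104  282.8296845 ]]
```

View pics/c.png

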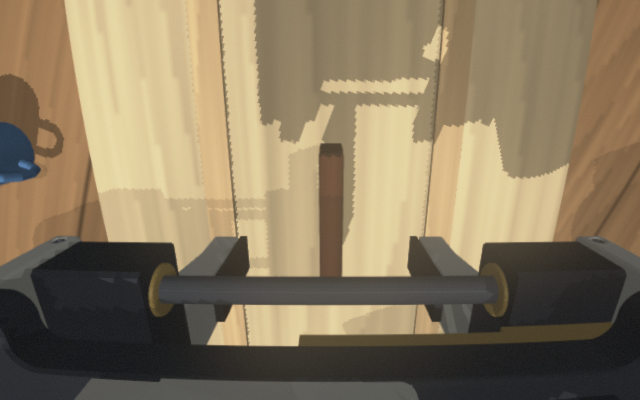

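The bar is centred at column 331, against 327 predicted, so it sits about 2 mm toward tool +y. The rows match.

```bash
python3 -m pendant '[[0,[0,0.002,0.035],[0,0,0]],[0,[0,0.002,0.0695],[0,0,0]],[-0.2,[0,0.002,0.0695],[0,0,0]],[-1,[0,0.002,0.0695],[0,0,0]],[-1,[0,0.002,0.0695],[0,0,0]],[-1,[0,0.002,0.0695],[0,0,0]],[-1,[0,0.002,0.0695],[0,0,0]],[-1,[0,0.002,0.0695],[0,0,0]]]'
python3 -m pendant '[[-1,[0,0,0],[0,0,0]],[-1,[0,0,-0.003],[0,0,0]],[-1,[0,0,-0.008],[0,0,0]],[-1,[0,0,-0.015],[0,0,0]],[-1,[0,0,-0.022],[0,0,0]],[-1,[0,0,-0.03],[0,0,0]],[-1,[0,0,-0.03],[0,0,0]]]'
```

```text
clock: 1.57
tool_pos: [0.5168, 0.1756, 0.1585]
orientation: [-179.9, 0.0, -68.4]
force: [-0.3, 0.5, 0.3]
opening: 0.0403
gripper_force: 0.0
clock: 2.15
tool_pos: [0.5167, 0.1756, 0.1888]
orientation: [-179.9, 0.0, -68.4]
force: [0.9, 0.6, -4.8]
opening: 0.0161
gripper_force: 30.0
```

```bash
python3 -m pendant '[[-1,[0,0,-0.015],[0,0,0]],[-1,[0,0,-0.03],[0,0,0]],[-1,[0,0,-0.045],[0,0,0]],[-1,[0,0,-0.055],[0,0,0]],[-1,[0,0,-0.055],[0,0,0]],[-1,[0,0,-0.055],[0,0,0]]]'
python3 - <<'E'
from h import *
p,a=snap("side","d.png")
snap("scene","e.png")
E
```

```text
clock: 2.65
tool_pos: [0.516, 0.1754, 0.2419]
orientation: [-180.0, 0.0, -68.4]
force: [0.8, 0.2, -6.7]
opening: 0.0158
gripper_force: 30.0
```

View pics/d.png

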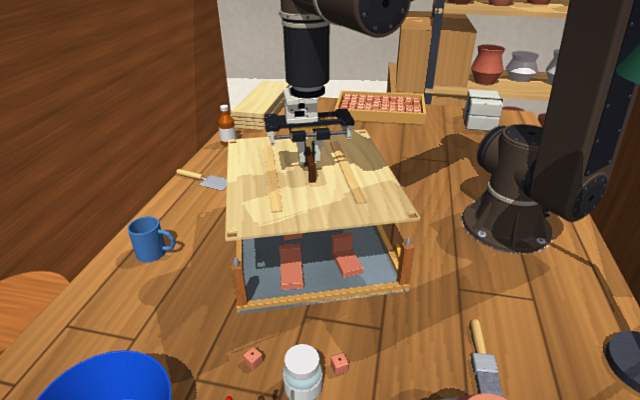

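The side view shows the cover hanging level. Two tiles are visible under it at (291,268) and (346,255), with more behind. Next I check that the laying place is clear.

```bash
python3 - <<'E'
from h import *
p=viewer.camera_params("scene")
r=R.from_euler('z',21.6,degrees=True)
w=back(p,[(273,316),(293,318),(279,376),(190,370),(105,195),(90,278),(140,335)],0); print(((w-[.518,.176,0])@r.as_matrix()).round(3))
print(r.apply([0,-.46,0])+[.517,.1755,0])
E
python3 -m pendant '[[-1,[0.03,0,0],[0,0,0]],[-1,[0.06,0,0],[0,0,0]],[-1,[0.09,0,0],[0,0,0]],[-1,[0.12,0,0],[0,0,0]],[-1,[0.15,0,0],[0,0,0]],[-1,[0.18,0,0],[0,0,0]],[-1,[0.21,0,0],[0,0,0]],[-1,[0.24,0,0],[0,0,0]],[-1,[0.27,0,0],[0,0,0]],[-1,[0.27,0,0],[0,0,0]]]'
```

```text
[[ 0.205 -0.349  0.   ]
 [ 0.242 -0.3    0.   ]
 [ 0.384 -0.424  0.   ]
 [ 0.239 -0.638  0.   ]
 [-0.599 -0.682  0.   ]
 [-0.234 -0.824  0.   ]
 [ 0.057 -0.733  0.   ]]
[ 0.68633729 -0.25219718  0.        ]
clock: 3.58
tool_pos: [0.6163, -0.0802, 0.2401]
orientation: [179.8, -0.0, -68.6]
force: [0.7, 0.3, -6.1]
opening: 0.0159
gripper_force: 30.0
```

```bash
python3 -m pendant '[[-1,[0.03,0.005,0],[0,0,0]],[-1,[0.06,0.01,0],[0,0,0]],[-1,[0.09,0.015,0],[0,0,0]],[-1,[0.12,0.015,0],[0,0,0]],[-1,[0.15,0.015,0],[0,0,0]],[-1,[0.18,0.015,0.02],[0,0,0]],[-1,[0.192,0.015,0.05],[0,0,0]],[-1,[0.192,0.015,0.08],[0,0,0]],[-1,[0.192,0.015,0.11],[0,0,0]],[-1,[0.192,0.015,0.11],[0,0,0]]]'
python3 -m pendant '[[-1,[0,0,0.03],[0,0,0]],[-1,[0,0,0.055],[0,0,0]],[-1,[0,0,0.075],[0,0,0]],[-1,[0,0,0.085],[0,0,0]],[-1,[0,0,0.093],[0,0,0]],[-1,[0,0,0.098],[0,0,0]],[-1,[0,0,0.098],[0,0,0]]]'
python3 - <<'E'
from h import *
snap("side","f0.png")
p,a=snap("scene","f.png",(180,120,500,400),2.1)
E
```

```text
clock: 4.42
tool_pos: [0.6672, -0.2588, 0.1224]
orientation: [179.4, 0.5, -68.5]
force: [-2.7, 1.5, -8.4]
opening: 0.0157
gripper_force: 30.0
clock: 5.0
tool_pos: [0.6724, -0.2601, 0.0386]
orientation: [180.0, -0.1, -68.3]
force: [-8.9, 2.8, 11.4]
opening: 0.0157
gripper_force: 30.0
```

View pics/f.png

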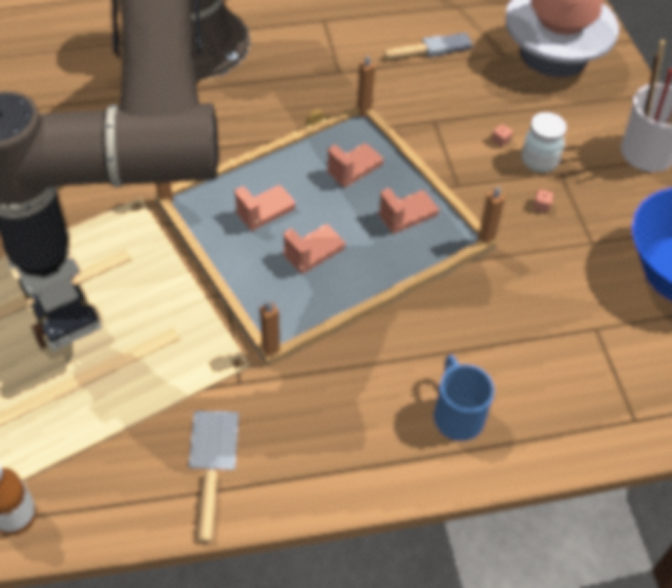

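The cover is down on the bench at about (90,330) in the crop, clear of the trowel at (213,440). Four tiles stand in the tray with their upright legs toward tray -y. I'll release the cover, rise, and look over the tray with the wrist camera.

```bash
python3 -m pendant '[[0.2,[0,0,0],[0,0,0]],[0.2,[0,0,0],[0,0,0]],[0.2,[0,0,0],[0,0,0]],[0.2,[0,0,0],[0,0,0]],[0.2,[0,0,0],[0,0,0]],[0.2,[0,0,-0.03],[0,0,0]],[0.2,[0,0,-0.07],[0,0,0]],[0.2,[0,0,-0.11],[0,0,0]],[0.2,[0,0,-0.15],[0,0,0]],[0.2,[0,0,-0.19],[0,0,0]]]'
python3 -m pendant '[[0.2,[-0.04,-0.01,-0.04],[0,0,0]],[0.2,[-0.08,-0.015,-0.08],[0,0,0]],[0.2,[-0.12,-0.015,-0.12],[0,0,0]],[0.2,[-0.16,-0.015,-0.12],[0,0,0]],[0.2,[-0.20,-0.015,-0.12],[0,0,0]],[0.2,[-0.24,-0.015,-0.12],[0,0,0]],[0.2,[-0.28,-0.015,-0.12],[0,0,0]],[0.2,[-0.32,-0.015,-0.12],[0,0,0]],[0.2,[-0.34,-0.015,-0.12],[0,0,0]],[0.2,[-0.34,-0.015,-0.12],[0,0,0]]]'
python3 - <<'E'
from h import *
p,a=snap("wrist","g.png"); np.save("g.npy",np.array([p],dtype=object),allow_pickle=True)
E
```

```text
clock: 5.93
tool_pos: [0.6721, -0.2599, 0.2261]
orientation: [180.0, -0.0, -68.4]
force: [1.4, 0.7, -0.3]
opening: 0.0527
gripper_force: 0.0
clock: 6.77
tool_pos: [0.5593, 0.0662, 0.3449]
orientation: [-179.9, 0.1, -68.2]
force: [0.7, -0.8, 0.2]
opening: 0.0524
gripper_force: 0.0
```

View pics/g.png

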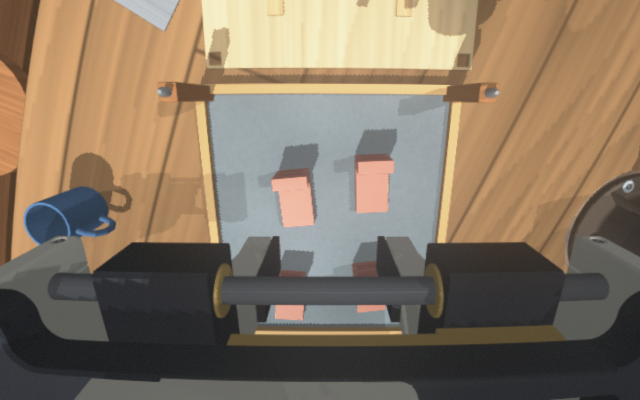

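The wrist view shows the two -y tiles at (294,200) and (374,185) with their upright legs toward the picture's top. The other two are at about (290,295) and (368,285), partly hidden by the gripper. I'll enlarge this.

Run:
```python
import cv2
a=cv2.imread("pics/g.png")[140:330,255:415]
cv2.imwrite("pics/g2.png",cv2.resize(a,None,fx=3.1,fy=3.1,interpolation=cv2.INTER_CUBIC))
```

```text
(no output)
```

View pics/g2.png

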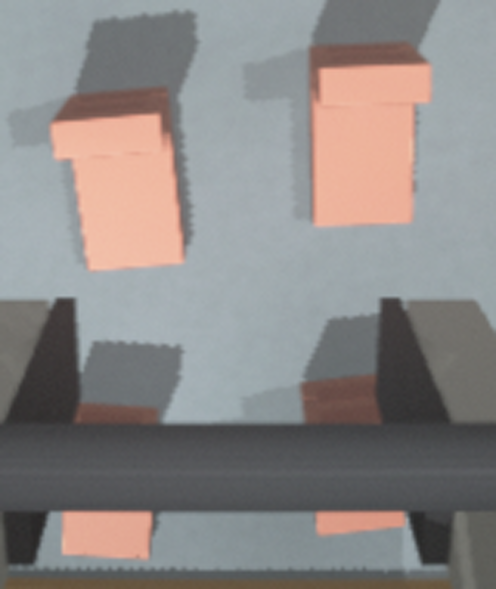

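Read from the crop: left tile top face (53,125), (162,114), (165,151), (55,158), wide end (88,270) and (183,263). Right tile top face (318,68), (430,65), (431,100), (320,104), wide end (314,226) and (411,220). Back tiles have wide ends (63,555)-(150,558) and (318,535)-(406,525).

```bash
cat >> h.py <<'E'
from scipy.optimize import least_squares
TR=np.array([.5165,.1755]); TY=21.6
def fit(p,L,px,x0):
    """tile pose (outer corner x,y on floor, yaw deg) from local points L (x,y,z from outer corner,mm) and pixels"""
    L=np.array(L)/1000.
    def f(v): return (proj(p,R.from_euler('z',v[2]).apply(L)+[v[0],v[1],.010])-px).ravel()
    s=least_squares(f,x0); return np.r_[s.x[:2],np.degrees(s.x[2])],np.sqrt(2*s.cost/len(L))
def tipplan(t,th0=45,th1=75,g=(9,48),back=.010,n=10):
    """world start pose and tool-frame rows of the tip; t=(x,y,yaw)"""
    r=R.from_euler('z',t[2],degrees=True); o=np.array([t[0],t[1],.010])
    base=r*R.from_euler('y',180,degrees=True)   # tool x=-tile x, y=tile y, z down
    def pose(a):
        R0=R.from_euler('y',-a,degrees=True); gp=o+r.apply(R0.apply([g[0]/1e3,0,g[1]/1e3]))
        q=r*R0*R.from_euler('y',th0,degrees=True)*r.inv()*base
        return gp+q.apply([0,0,back]),q
    return pose
def rel(P0,q0,P,q): return q0.inv().apply(P-P0).round(4),(q0.inv()*q).as_rotvec(degrees=True).round(1)
E
python3 - <<'E'
from h import *
p=np.load("g.npy",allow_pickle=True)[0]
top=[(0,-25,60),(0,25,60),(18,25,60),(18,-25,60)]; end=[(90,-25,18),(90,25,18)]; bot=[(0,-25,0),(0,25,0)]
D={"A":(top+end,[(53,125),(162,114),(165,151),(55,158),(88,270),(183,263)]),
"C":(top+end,[(318,68),(430,65),(431,100),(320,104),(314,226),(411,220)]),
"B":(end+bot,[(63,555),(150,558),(80,406),(158,406)]),
"D":(end[:2]+bot[:1],[(318,535),(406,525),(303,384)])}
y0=np.radians(111.6)
for k,(L,q) in D.items():
    q=np.array(q)/3.1+[255,140]; t,e=fit(p,L,q,[*back(p,q.mean(0),.03)[0,:2],y0])
    print(k,t.round(4),"px",round(e,2),"tray",(R.from_euler('z',-TY,degrees=True).apply([*(t[:2]-TR),0])[:2]).round(3), (t[2]-TY).round(1))
E
```

```text
A [6.007000e-01 1.088000e-01 1.162501e+02] px 0.64 tray [ 0.054 -0.093] 94.7
C [4.985000e-01 4.170000e-02 1.141847e+02] px 0.65 tray [-0.066 -0.118] 92.6
B [  0.5403   0.279  107.1403] px 1.58 tray [0.06  0.087] 85.5
D [  0.4282   0.2147 118.6216] px 0.7 tray [-0.068  0.069] 97.0
```

```bash
cat >> h.py <<'E'
def plan(t,th0,th1,n=10,g=(9,48)):
    pose=tipplan(t,th0,th1,g); P0,q0=pose(0)
    o=sensors.get_obs(); Pc=o["tool_pos"]; qc=R.from_euler('xyz',o["orientation"],degrees=True)
    pre=P0-q0.apply([0,0,.08])
    print("pre",*rel(Pc,qc,pre,q0), "world",pre.round(3),P0.round(3)); print("adv z .08")
    for a in np.linspace(th1/n,th1,n): print(*rel(P0,q0,*pose(a)))
E
python3 - <<'E'
from h import *
plan(np.array([.6007,.1088,116.25]),40,75)
E
```

```text
pre [-0.0787 -0.0495  0.2334] [ 1.4 40.  -4.3] world [0.577 0.157 0.112] [0.6   0.111 0.05 ]
adv z .08
[ 0.004  -0.      0.0034] [ 0.  -7.5 -0. ]
[ 0.0076 -0.      0.0073] [ -0. -15.   0.]
[ 0.0106 -0.      0.0116] [ -0.  -22.5  -0. ]
[ 0.0131 -0.      0.0163] [ -0. -30.  -0.]
[0.0149 0.     0.0213] [  0.  -37.5   0. ]
[ 0.016  -0.      0.0265] [  0. -45.   0.]
[ 0.0165 -0.      0.0317] [  0.  -52.5   0. ]
[ 0.0162 -0.      0.037 ] [ -0. -60.   0.]
[ 0.0153 -0.      0.0422] [  0.  -67.5  -0. ]
[0.0137 0.     0.0473] [  0. -75.  -0.]
```

```bash
python3 -m pendant '[[1,[-0.02,-0.012,0.02],[0.2,7,-0.7]],[1,[-0.04,-0.025,0.05],[0.5,14,-1.5]],[1,[-0.06,-0.037,0.08],[0.8,21,-2.2]],[1,[-0.0787,-0.0495,0.11],[1,28,-3]],[1,[-0.0787,-0.0495,0.145],[1.2,34,-3.6]],[1,[-0.0787,-0.0495,0.18],[1.4,40,-4.3]],[1,[-0.0787,-0.0495,0.215],[1.4,40,-4.3]],[1,[-0.0787,-0.0495,0.2334],[1.4,40,-4.3]],[1,[-0.0787,-0.0495,0.2334],[1.4,40,-4.3]],[1,[-0.0787,-0.0495,0.2334],[1.4,40,-4.3]]]'
python3 - <<'E'
from h import *
p,a=snap("side","h.png",(200,60,440,320),2.2)
p,a=snap("wrist","h2.png")
plan(np.array([.6007,.1088,116.25]),40,75,2)
o=np.array([.6007,.1088,.01]);r=R.from_euler('z',116.25,degrees=True)
print(proj(p,o+r.apply(np.array([(0,-25,60),(0,25,60),(18,25,60),(18,-25,60)])/1e3)).round())
E
```

```text
clock: 7.65
tool_pos: [0.5784, 0.1527, 0.1103]
orientation: [179.6, -40.1, -63.7]
force: [0.3, 0.9, 2.0]
opening: 0.0875
gripper_force: 0.0
pre [-0.0037  0.0006 -0.0022] [ 0.2  0.  -0.2] world [0.577 0.157 0.112] [0.6   0.111 0.05 ]
adv z .08
[0.0149 0.     0.0213] [  0.  -37.5   0. ]
[0.0137 0.     0.0473] [  0. -75.  -0.]
[[293. 200.]
 [362. 200.]
 [363. 223.]
 [292. 223.]]
```

View pics/h2.png

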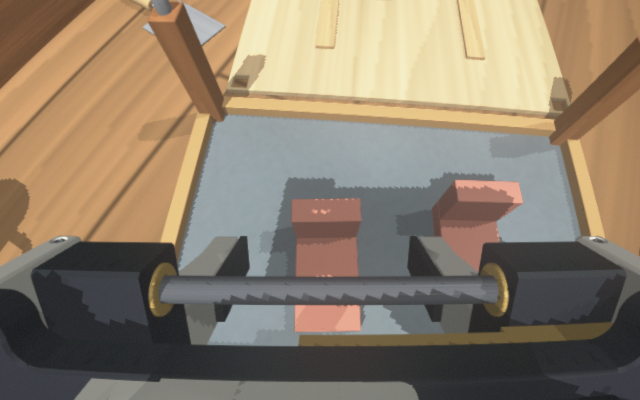

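The tile's top face at (292..360, 199..222) matches the prediction within a pixel, so I advance and grip.

```bash
python3 -m pendant '[[1,[0,0,0.03],[0,0,0]],[1,[0,0,0.06],[0,0,0]],[1,[0,0,0.075],[0,0,0]],[1,[0,0,0.08],[0,0,0]],[0.3,[0,0,0.08],[0,0,0]],[-0.1,[0,0,0.08],[0,0,0]],[-0.1,[0,0,0.08],[0,0,0]],[-0.1,[0,0,0.08],[0,0,0]],[-0.1,[0,0,0.08],[0,0,0]],[-0.1,[0,0,0.08],[0,0,0]]]'
python3 - <<'E'
from h import *
pose=tipplan(np.array([.6007,.1088,116.25]),40,75); P,q=pose(0);o=sensors.get_obs()
print(rel(o["tool_pos"],R.from_euler('xyz',o["orientation"],degrees=True),P,q))
E
```

```text
clock: 8.58
tool_pos: [0.6007, 0.1077, 0.0499]
orientation: [179.9, -40.0, -63.8]
force: [1.2, 0.2, -0.9]
opening: 0.0529
gripper_force: 0.5
(array([-0.0025, -0.0004, -0.0026]), array([ 0.2,  0. , -0.1]))
```

```bash
python3 -m pendant '[[-0.5,[0,0,0],[0,0,0]],[-0.5,[0,0,0],[0,0,0]],[-0.5,[0,0,0],[0,0,0]],[-0.5,[0,0,0],[0,0,0]]]' && python3 -m pendant '[[-0.5,[0.004,0,0.0034],[0,-7.5,0]],[-0.5,[0.0076,0,0.0073],[0,-15,0]],[-0.5,[0.0106,0,0.0116],[0,-22.5,0]],[-0.5,[0.0131,0,0.0163],[0,-30,0]],[-0.5,[0.0149,0,0.0213],[0,-37.5,0]],[-0.5,[0.016,0,0.0265],[0,-45,0]],[-0.5,[0.016,0,0.0265],[0,-45,0]],[-0.5,[0.016,0,0.0265],[0,-45,0]]]'
python3 - <<'E'
from h import *
p,a=snap("side","i.png",(200,60,440,320),2.2)
E
```

```text
clock: 8.92
tool_pos: [0.6009, 0.1076, 0.0499]
orientation: [179.9, -40.0, -63.8]
force: [-3.2, 2.5, 6.4]
opening: 0.05
gripper_force: 30.0
clock: 9.58
tool_pos: [0.6144, 0.0804, 0.0394]
orientation: [-180.0, 5.5, -64.1]
force: [1.0, -0.1, -2.2]
opening: 0.0498
gripper_force: 30.0
```

View pics/i.png

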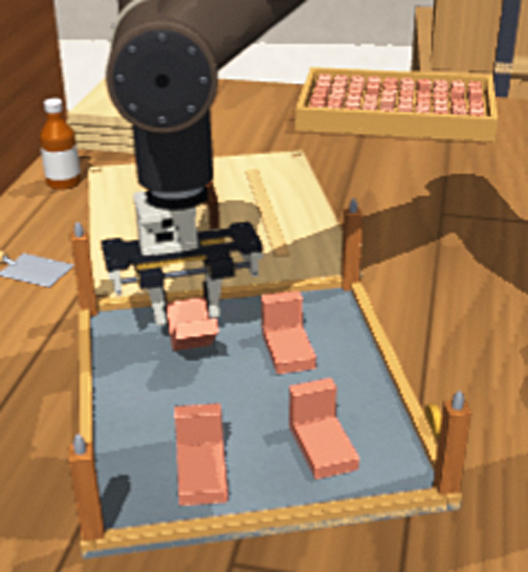

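The side view shows tile A at (192,325) tipped about 45° in the grip. The downward force suggests its corner hovers 2–3 mm, so I'll lower it and work out the remaining arc.

```bash
cat >> h.py <<'E'
def rest(t,th0,a0,a1,n,dz=0,dx=0):
    """rows from the present pose at tip angle a0: first down to put the corner on the floor, then on about the true corner to a1"""
    o=sensors.get_obs(); P=o["tool_pos"]; q=R.from_euler('xyz',o["orientation"],degrees=True)
    ax=R.from_euler('z',t[2],degrees=True).apply([0,1,0]); c=np.array([t[0],t[1],.010]); c0=c+[0,0,dz]
    print(rel(P,q,P-[0,0,dz],q))
    for a in np.linspace((a1-a0)/n,a1-a0,n):
        r=R.from_rotvec(-np.radians(a)*ax); print(*rel(P,q,c+r.apply(P-c0),r*q))
E
python3 - <<'E'
from h import *
rest(np.array([.6007,.1088,116.25]),40,45.5,75,5,.0025)
E
```

```text
(array([ 0.0002, -0.    ,  0.0025]), array([0., 0., 0.]))
[ 0.0031 -0.      0.0057] [-0.  -5.9 -0. ]
[ 0.0056 -0.      0.0093] [ -0.1 -11.8  -0. ]
[ 0.0078 -0.0001  0.013 ] [ -0.1 -17.7  -0. ]
[ 0.0096 -0.0001  0.017 ] [ -0.2 -23.6  -0. ]
[ 0.0109 -0.0001  0.0211] [ -0.2 -29.5  -0. ]
```

```bash
python3 -m pendant '[[-0.5,[0.0002,0,0.0025],[0,0,0]],[-0.5,[0.0031,0,0.0057],[0,-5.9,0]],[-0.5,[0.0056,0,0.0093],[0,-11.8,0]],[-0.5,[0.0078,0,0.013],[0,-17.7,0]],[-0.5,[0.0096,0,0.017],[0,-23.6,0]],[-0.5,[0.0109,0,0.0211],[0,-29.5,0]],[-0.5,[0.0109,0,0.0211],[0,-29.5,0]],[-0.5,[0.0109,0,0.0211],[0,-29.5,0]]]' && python3 -m pendant '[[0.4,[0,0,0],[0,0,0]],[0.4,[0,0,0],[0,0,0]],[0.4,[0,0,0],[0,0,0]],[0.6,[0,0,0],[0,0,0]],[0.8,[0,0,0],[0,0,0]],[1,[0,0,-0.02],[0,0,0]],[1,[0,0,-0.05],[0,0,0]],[1,[0,0,-0.08],[0,0,0]],[1,[0,0,-0.12],[0,0,0]],[1,[0,0,-0.15],[0,0,0]]]'
python3 - <<'E'
from h import *
p,a=snap("side","j.png",(200,60,440,320),2.2)
plan(np.array([.4985,.0417,114.2]),40,75,1)
E
```

```text
clock: 10.3
tool_pos: [0.6167, 0.0711, 0.0156]
orientation: [179.5, 34.5, -64.4]
force: [1.1, -0.7, 0.5]
opening: 0.0497
gripper_force: 30.1
clock: 11.13
tool_pos: [0.6554, -0.0049, 0.1436]
orientation: [179.9, 34.4, -64.0]
force: [0.5, -0.4, 0.3]
opening: 0.0877
gripper_force: 0.0
pre [-0.1197  0.1202  0.1248] [-0.3 74.   1.9] world [0.476 0.091 0.112] [0.497 0.044 0.05 ]
adv z .08
[0.0137 0.     0.0473] [  0. -75.   0.]
```

View pics/j.png

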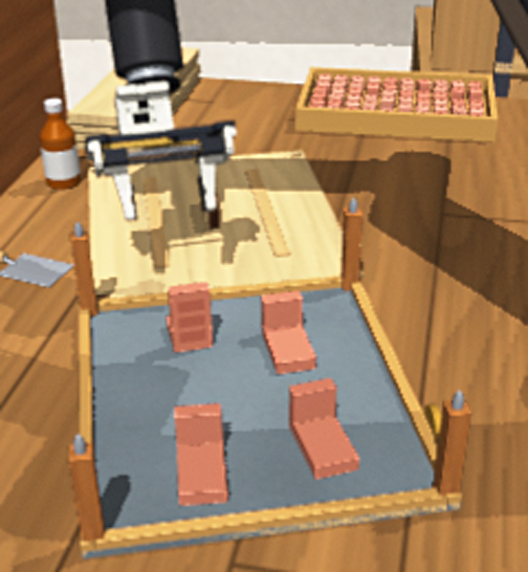

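Tile A now stands on its narrow leg at (190,317), and the other three are unchanged. From here I'll check poses numerically by fitting tile silhouettes to the pink pixels.

```bash
cat >> h.py <<'E'
def pink(a):
    b,g,r=[a[:,:,i].astype(int) for i in range(3)]; return ((r>g*1.35)&(r>b*1.25)&(r>60)&(abs(g-b)<50)).astype(np.uint8)
BX=[((0,90),(0,18)),((0,18),(0,60))]
def sil(p,t,tip):
    m=np.zeros((400,640),np.uint8)
    for (x0,x1),(z0,z1) in BX:
        V=np.array([(x,y,z) for x in(x0,x1) for y in(-25,25) for z in(z0,z1)])/1e3
        if tip: V=np.c_[-V[:,2],V[:,1],V[:,0]]
        W=R.from_euler('z',t[2],degrees=True).apply(V)+[t[0],t[1],.010]
        cv2.fillConvexPoly(m,cv2.convexHull(np.float32(proj(p,W)*8)).astype(np.int32),1,shift=3)
    return m
def score(ims,t,tip):
    s=0
    for p,m in ims:
        k=sil(p,t,tip); ring=cv2.dilate(k,np.ones((9,9)))-k
        s+=(k*m).sum()/k.sum()-(ring*m).sum()/max(ring.sum(),1)
    return s/len(ims)
def refine(ims,t,tip):
    from scipy.optimize import minimize
    S=np.array([.01,.01,5]); best=None
    r=minimize(lambda v:-score(ims,t+v*S,tip),np.zeros(3),method="Nelder-Mead",options=dict(initial_simplex=[[0,0,0],[1,0,0],[0,1,0],[0,0,1]],maxfev=120))
    return (t+r.x*S).round(4),round(-r.fun,2)
def cams(*n):
    return [(p,pink(a)) for p,a in (snap(k) for k in n)]
E
cat > tiles.py <<'E'
import numpy as np
T={"A":[.6007,.1088,116.25,1],"C":[.4985,.0417,114.2,0],"B":[.5403,.279,107.1,0],"D":[.4282,.2147,118.6,0]}
E
cat > chk.py <<'E'
from h import *; from tiles import T; import sys
ims=cams(*sys.argv[1].split(","))
for k,v in T.items():
    t=np.array(v[:3]); print(k,[round(score([i],t,v[3]),2) for i in ims],*refine(ims,t,v[3]), "other stance",round(score(ims,t,1-v[3]),2))
E
python3 chk.py side; python3 chk.py scene
```

```text
A [np.float64(0.87)] [6.023000e-01 1.026000e-01 1.108791e+02] 0.91 other stance 0.21
C [np.float64(0.89)] [4.994000e-01 3.870000e-02 1.125561e+02] 0.93 other stance 0.33
B [np.float64(0.81)] [  0.5447   0.2789 107.8847] 0.94 other stance 0.31
D [np.float64(0.89)] [  0.4322   0.2132 117.8041] 0.91 other stance 0.24
A [np.float64(0.7)] [6.006000e-01 1.092000e-01 1.163455e+02] 0.7 other stance -0.03
C [np.float64(0.72)] [4.933000e-01 4.450000e-02 1.176799e+02] 0.75 other stance 0.06
B [np.float64(0.75)] [  0.5409   0.2814 107.3316] 0.77 other stance 0.09
D [np.float64(0.73)] [  0.4309   0.2176 123.2245] 0.79 other stance 0.12
```

```bash
python3 -m pendant '[[1,[0,0,-0.03],[0,7,0]],[1,[0,0,-0.06],[0,14,0]],[1,[0,0,-0.08],[0,21,0]],[1,[0,0,-0.08],[0,28,0]],[1,[0,0,-0.08],[0,34.4,0]],[1,[0,0,-0.08],[0,34.4,0]],[1,[0,0,-0.08],[0,34.4,0]]]'
python3 - <<'E'
from h import *
plan(np.array([.4985,.041,114.2]),40,75,1)
E
```

```text
clock: 11.87
tool_pos: [0.6727, -0.0418, 0.2064]
orientation: [179.7, 0.1, -63.7]
force: [-0.0, -1.6, 0.1]
opening: 0.088
gripper_force: 0.0
pre [-0.2051  0.1171  0.0958] [-0.5 40.1  2.1] world [0.476 0.09  0.112] [0.497 0.043 0.05 ]
adv z .08
[0.0137 0.     0.0473] [  0. -75.   0.]
```

```bash
python3 - <<'E'
from h import *
plan(np.array([.4985,.041,114.2]),40,75,10,(9,51))
E
python3 -m pendant '[[1,[-0.035,0.02,0],[0,7,0.5]],[1,[-0.07,0.04,0],[0,14,1]],[1,[-0.105,0.06,0],[-0.2,21,1.5]],[1,[-0.14,0.08,0],[-0.3,28,2]],[1,[-0.17,0.1,0.01],[-0.4,35,2.1]],[1,[-0.19,0.117,0.02],[-0.5,40.1,2.1]],[1,[-0.205,0.117,0.045],[-0.5,40.1,2.1]],[1,[-0.205,0.117,0.07],[-0.5,40.1,2.1]],[1,[-0.205,0.117,0.0928],[-0.5,40.1,2.1]],[1,[-0.205,0.117,0.0928],[-0.5,40.1,2.1]]]'
python3 - <<'E'
from h import *
ims=cams("wrist"); t=np.array([.4985,.041,114.2]); print(score(ims,t,0),refine(ims,t,0))
plan(t,40,75,1,(9,51))
E
```

```text
pre [-0.2051  0.1171  0.0928] [-0.5 40.1  2.1] world [0.476 0.09  0.115] [0.497 0.043 0.053]
adv z .08
[ 0.0043 -0.      0.0037] [-0.  -7.5  0. ]
[ 0.0081 -0.      0.0079] [ -0. -15.  -0.]
[ 0.0114 -0.      0.0126] [ -0.  -22.5  -0. ]
[0.014  0.     0.0176] [  0. -30.   0.]
[ 0.0159 -0.      0.023 ] [ -0.  -37.5   0. ]
[ 0.0171 -0.      0.0285] [  0. -45.  -0.]
[ 0.0175 -0.      0.0342] [ -0.  -52.5  -0. ]
[ 0.0172 -0.      0.0398] [ -0. -60.  -0.]
[ 0.0162 -0.      0.0454] [  0.  -67.5  -0. ]
[ 0.0145 -0.      0.0508] [  0. -75.   0.]
clock: 12.7
tool_pos: [0.478, 0.0878, 0.1115]
orientation: [179.6, -40.2, -65.8]
force: [0.1, -1.4, 0.2]
opening: 0.0877
gripper_force: 0.0
0.7294962252392158 (array([4.995000e-01, 4.110000e-02, 1.140754e+02]), np.float64(0.74))
pre [-0.002   0.0013 -0.003 ] [ 0.4 -0.2 -0.1] world [0.476 0.09  0.115] [0.497 0.043 0.053]
adv z .08
[ 0.0145 -0.      0.0508] [  0. -75.   0.]
```

```bash
python3 -m pendant '[[1,[-0.002,0,0.03],[0,0,0]],[1,[-0.002,0,0.06],[0,0,0]],[1,[-0.002,0,0.073],[0,0,0]],[0.3,[-0.002,0,0.078],[0,0,0]],[-0.5,[-0.002,0,0.078],[0,0,0]],[-0.5,[-0.002,0,0.078],[0,0,0]],[-0.5,[-0.002,0,0.078],[0,0,0]],[-0.5,[-0.002,0,0.078],[0,0,0]],[-0.5,[-0.002,0,0.078],[0,0,0]],[-0.5,[-0.002,0,0.078],[0,0,0]]]'
python3 -m pendant '[[-0.5,[0,0,0],[0,0,0]],[-0.5,[0,0,0],[0,0,0]]]'
python3 - <<'E'
from h import *
rest(np.array([.499,.041,114.2]),40,0,75,10,0)
E
```

```text
clock: 13.58
tool_pos: [0.4995, 0.0447, 0.0545]
orientation: [-179.8, -40.0, -66.1]
force: [-2.3, 1.0, 4.1]
opening: 0.0498
gripper_force: 30.0
clock: 13.75
tool_pos: [0.4995, 0.0446, 0.0545]
orientation: [-179.8, -40.1, -66.1]
force: [-3.2, 2.2, 7.6]
opening: 0.0497
gripper_force: 30.0
(array([0., 0., 0.]), array([0., 0., 0.]))
[ 0.0045 -0.      0.0037] [-0.  -7.5 -0. ]
[ 0.0084 -0.      0.008 ] [ -0.1 -15.   -0. ]
[ 0.0118 -0.0001  0.0128] [ -0.1 -22.5  -0. ]
[ 0.0145 -0.0001  0.018 ] [ -0.1 -30.   -0. ]
[ 0.0165 -0.0001  0.0234] [ -0.2 -37.5  -0. ]
[ 0.0178 -0.0001  0.0291] [ -0.2 -45.   -0. ]
[ 0.0183 -0.0001  0.0349] [ -0.2 -52.5  -0. ]
[ 0.018  -0.0001  0.0407] [ -0.3 -60.   -0. ]
[ 0.0171 -0.0001  0.0465] [ -0.3 -67.5  -0. ]
[ 0.0153 -0.0001  0.0521] [ -0.3 -75.   -0. ]
```

```bash
python3 -m pendant '[[-0.5,[0.0045,0,0.0037],[0,-7.5,0]],[-0.5,[0.0084,0,0.008],[0,-15,0]],[-0.5,[0.0118,0,0.0128],[0,-22.5,0]],[-0.5,[0.0145,0,0.018],[0,-30,0]],[-0.5,[0.0165,0,0.0234],[0,-37.5,0]],[-0.5,[0.0178,0,0.0291],[0,-45,0]],[-0.5,[0.0178,0,0.0291],[0,-45,0]]]'
python3 - <<'E'
from h import *
rest(np.array([.499,.041,114.2]),40,44,75,5,0)
E
```

```text
clock: 14.33
tool_pos: [0.5133, 0.0137, 0.0452]
orientation: [179.8, -1.3, -66.1]
force: [3.7, -5.7, 0.5]
opening: 0.0495
gripper_force: 30.0
(array([0., 0., 0.]), array([0., 0., 0.]))
[ 0.0035 -0.      0.0036] [-0.  -6.2 -0. ]
[ 0.0067 -0.0001  0.0076] [ -0.1 -12.4  -0. ]
[ 0.0094 -0.0001  0.0119] [ -0.1 -18.6  -0.1]
[ 0.0116 -0.0001  0.0164] [ -0.1 -24.8  -0.1]
[ 0.0133 -0.0002  0.0212] [ -0.2 -31.   -0.1]
```

```bash
python3 -m pendant '[[-0.5,[0.0033,0,0.0034],[0,-6,0]],[-0.5,[0.0062,0,0.0072],[0,-12,0]],[-0.5,[0.0088,0,0.0113],[0,-18,0]],[-0.5,[0.0107,0,0.0157],[0,-24,0]],[-0.5,[0.0122,0,0.0202],[0,-30,0]],[-0.5,[0.0122,0,0.0202],[0,-30,0]],[-0.5,[0.0122,0,0.0202],[0,-30,0]]]' && python3 -m pendant '[[0.4,[0,0,0],[0,0,0]],[0.4,[0,0,0],[0,0,0]],[0.4,[0,0,0],[0,0,0]],[0.6,[0,0,0],[0,0,0]],[0.8,[0,0,0],[0,0,0]],[1,[0,0,-0.02],[0,0,0]],[1,[0,0,-0.05],[0,0,0]],[1,[0,0,-0.08],[0,0,0]],[1,[0,0,-0.12],[0,0,0]],[1,[0,0,-0.15],[0,0,0]]]'
python3 -m pendant '[[1,[0,0,-0.03],[0,7,0]],[1,[0,0,-0.06],[0,14,0]],[1,[0,0,-0.08],[0,21,0]],[1,[0,0,-0.08],[0,28,0]],[1,[0,0,-0.08],[0,34.4,0]],[1,[0,0,-0.08],[0,34.4,0]],[1,[0,0,-0.08],[0,34.4,0]]]'
sed -i 's/"C":\[.*,0\],"B"/"C":[.499,.041,114.2,1],"B"/' tiles.py; python3 chk.py side
python3 - <<'E'
from h import *
plan(np.array([.5405,.2785,107.3]),35,70,1)
E
```

```text
clock: 14.92
tool_pos: [0.518, -0.0016, 0.0225]
orientation: [179.4, 28.6, -66.8]
force: [0.9, -2.6, 2.5]
opening: 0.0498
gripper_force: 30.0
clock: 15.75
tool_pos: [0.5467, -0.0653, 0.1578]
orientation: [179.5, 28.4, -66.5]
force: [1.8, -0.2, 0.7]
opening: 0.0876
gripper_force: 0.0
clock: 16.33
tool_pos: [0.5604, -0.0974, 0.2253]
orientation: [179.4, -5.8, -66.0]
force: [-0.4, -0.7, -0.3]
opening: 0.0878
gripper_force: 0.0
A [np.float64(0.88)] [6.019000e-01 1.027000e-01 1.130595e+02] 0.92 other stance 0.21
C [np.float64(0.83)] [5.015000e-01 3.590000e-02 1.128838e+02] 0.91 other stance 0.15
B [np.float64(0.81)] [  0.5449   0.2793 108.2994] 0.94 other stance 0.31
D [np.float64(0.89)] [  0.4301   0.2138 118.7434] 0.92 other stance 0.28
pre [-0.4107 -0.1393  0.0681] [-1.8 29.1  6.4] world [0.526 0.325 0.115] [0.54  0.282 0.05 ]
adv z .08
[0.0191 0.     0.0416] [  0. -70.  -0.]
```

```bash
cat >> h.py <<'E'
def plan2(t,th0,up=.08,g=(9,49)):
    P0,q0=tipplan(t,th0,0,g)(0); o=sensors.get_obs(); Pc=o["tool_pos"]; qc=R.from_euler('xyz',o["orientation"],degrees=True)
    print("pre",*rel(Pc,qc,P0+[0,0,up],q0)); print("final from here",*rel(Pc,qc,P0,q0)); print("adv",q0.inv().apply([0,0,-up]).round(4),P0.round(3))
E
python3 -m pendant '[[1,[-0.04,-0.01,0],[0,5.8,0]],[1,[-0.08,-0.02,0],[0,5.8,0]],[1,[-0.12,-0.03,0],[0,5.8,0]],[1,[-0.16,-0.04,0],[0,5.8,0]],[1,[-0.2,-0.05,0],[0,5.8,0]],[1,[-0.24,-0.06,0],[0,5.8,0]],[1,[-0.26,-0.06,0],[0,5.8,0]],[1,[-0.26,-0.06,0],[0,5.8,0]]]'
python3 - <<'E'
from h import *
from tiles import T
ims=cams("wrist")
for k in "BD":
    t=np.array(T[k][:3]); print(k,score(ims,t,0),refine(ims,t,0))
plan2(np.array([.5405,.2785,107.3]),35)
E
```

```text
clock: 17.05
tool_pos: [0.5134, 0.1654, 0.1978]
orientation: [179.4, -11.6, -66.1]
force: [-0.4, -1.0, 0.5]
opening: 0.0875
gripper_force: 0.0
B 0.08524997503866764 (array([  0.5421,   0.2818, 106.3248]), np.float64(0.1))
D 0.08550651955867603 (array([  0.4311,   0.2268, 127.1953]), np.float64(0.09))
pre [-0.1088 -0.0719  0.0455] [-2.  23.4  6.2]
final from here [-0.1249 -0.0728  0.1238] [-2.  23.4  6.2]
adv [-0.0459 -0.      0.0655] [0.54  0.282 0.051]
```

```bash
python3 -m pendant '[[1,[-0.03,-0.02,0],[-0.5,7,1.5]],[1,[-0.06,-0.04,0],[-1,14,3]],[1,[-0.09,-0.06,0],[-1.5,20,5]],[1,[-0.1088,-0.0719,0.01],[-2,23.4,6.2]],[1,[-0.1088,-0.0719,0.03],[-2,23.4,6.2]],[1,[-0.1088,-0.0719,0.0455],[-2,23.4,6.2]],[1,[-0.1088,-0.0719,0.0455],[-2,23.4,6.2]],[1,[-0.1088,-0.0719,0.0455],[-2,23.4,6.2]]]'
python3 - <<'E'
from h import *
from tiles import T
ims=cams("wrist"); snap("wrist","k.png")
t=np.array([.5405,.2785,107.3]); print(score(ims,t,0),refine(ims,t,0)); k=sil(ims[0][0],t,0); m=ims[0][1]; print([x.mean().round() for x in np.nonzero(k)], k.sum(),(k*m).sum(),m.sum())
plan2(t,35)
E
python3 - <<'E'
import sys;sys.path.insert(0,'.')
from h import *
a=cv2.imread("pics/k.png"); 
for r in range(150,290,12): print(r,[tuple(int(c) for c in a[r,x]) for x in range(290,390,16)])
E
```

```text
clock: 17.77
tool_pos: [0.54, 0.278, 0.1306]
orientation: [180.0, -35.2, -72.9]
force: [0.0, 0.3, 0.1]
opening: 0.0875
gripper_force: 0.0
0.05639803599602353 (array([  0.5478,   0.2683, 108.7678]), np.float64(0.13))
[np.float64(326.0), np.float64(327.0)] 7852 905 10947
pre [-0.0031  0.     -0.0003] [-0.  -0.  -0.2]
final from here [-0.049   0.0003  0.0652] [-0.  -0.  -0.2]
adv [-0.0459 -0.      0.0655] [0.54  0.282 0.051]
150 [(134, 130, 121), (136, 132, 122), (188, 184, 170), (189, 183, 170), (191, 186, 172), (134, 130, 120), (132, 128, 118)]
162 [(132, 128, 118), (130, 125, 117), (132, 128, 118), (130, 128, 119), (131, 127, 118), (133, 129, 120), (131, 128, 119)]
174 [(132, 128, 118), (130, 128, 117), (128, 124, 115), (128, 126, 116), (132, 127, 119), (130, 126, 117), (132, 129, 120)]
186 [(132, 127, 119), (128, 124, 116), (130, 127, 117), (132, 129, 120), (130, 126, 118), (131, 127, 118), (129, 127, 117)]
198 [(131, 127, 118), (129, 126, 117), (129, 126, 117), (129, 127, 117), (131, 127, 118), (131, 126, 119), (130, 127, 118)]
210 [(129, 127, 118), (129, 126, 117), (130, 128, 118), (131, 127, 118), (131, 126, 118), (129, 125, 116), (133, 127, 118)]
222 [(128, 126, 116), (129, 126, 117), (132, 129, 118), (131, 128, 118), (130, 126, 118), (127, 124, 114), (130, 128, 118)]
234 [(128, 124, 114), (129, 126, 118), (131, 128, 119), (129, 125, 117), (132, 129, 121), (129, 127, 118), (132, 128, 117)]
246 [(188, 184, 169), (139, 135, 127), (130, 127, 119), (132, 129, 122), (129, 127, 119), (131, 127, 118), (129, 126, 117)]
258 [(189, 185, 172), (130, 127, 120), (128, 126, 120), (129, 126, 119), (130, 128, 120), (188, 184, 171), (128, 125, 117)]
270 [(122, 132, 171), (115, 130, 183), (116, 132, 185), (117, 132, 186), (118, 133, 186), (192, 187, 174), (190, 186, 171)]
282 [(94, 93, 93), (91, 90, 91), (92, 91, 94), (94, 91, 94), (93, 91, 93), (92, 90, 91), (90, 89, 87)]
```

Run:
```python
from h import *
a=cv2.imread("pics/k.png").astype(int); p=viewer.camera_params("wrist")
t=np.array([.5405,.2785,107.3])
print(proj(p,R.from_euler('z',t[2],degrees=True).apply(np.array([(0,-25,60),(0,25,60),(0,-25,0),(0,25,0)])/1e3)+[t[0],t[1],.01]).round(1))
P=a[:,:,2]-a[:,:,0]
for r in (264,267,270,273,276): 
    c=np.nonzero(P[r,270:400]>25)[0]+270; print(r,c.min() if len(c) else None,c.max() if len(c) else None)
for r in range(300,345,4):
    c=np.nonzero(P[r,270:400]>25)[0]+270; print(r,(c.min(),c.max()) if len(c) else None)
```

```text
[[294.  265.1]
 [361.8 264.9]
 [300.8 272.2]
 [355.4 272. ]]
264 294 357
267 290 357
270 290 357
273 290 357
276 290 357
300 None
304 (np.int64(296), np.int64(353))
308 (np.int64(295), np.int64(355))
312 (np.int64(295), np.int64(355))
316 (np.int64(295), np.int64(355))
320 (np.int64(295), np.int64(355))
324 (np.int64(295), np.int64(355))
328 (np.int64(295), np.int64(355))
332 (np.int64(295), np.int64(355))
336 (np.int64(294), np.int64(399))
340 (np.int64(294), np.int64(399))
344 (np.int64(294), np.int64(399))
```

The tile's near edge is at row 264, columns 290–357, against a prediction of 294–362. It is 3 mm toward tool -y, so I correct and grip.

```bash
python3 -m pendant '[[1,[-0.0165,-0.003,0.022],[0,0,0]],[1,[-0.033,-0.003,0.044],[0,0,0]],[1,[-0.044,-0.003,0.059],[0,0,0]],[0.3,[-0.048,-0.003,0.065],[0,0,0]],[-0.5,[-0.048,-0.003,0.065],[0,0,0]],[-0.5,[-0.048,-0.003,0.065],[0,0,0]],[-0.5,[-0.048,-0.003,0.065],[0,0,0]],[-0.5,[-0.048,-0.003,0.065],[0,0,0]],[-0.5,[-0.048,-0.003,0.065],[0,0,0]],[-0.5,[-0.048,-0.003,0.065],[0,0,0]]]'
python3 -m pendant '[[-0.5,[0,0,0],[0,0,0]],[-0.5,[0,0,0],[0,0,0]]]'
python3 - <<'E'
from h import *
rest(np.array([.5435,.2795,107.3]),35,0,70,10,0)
E
```

```text
clock: 18.7
tool_pos: [0.542, 0.2826, 0.0513]
orientation: [-179.8, -35.1, -72.9]
force: [-0.7, 1.5, 2.7]
opening: 0.0498
gripper_force: 30.0
clock: 18.87
tool_pos: [0.5421, 0.2826, 0.0513]
orientation: [-179.8, -35.1, -72.9]
force: [-1.2, 1.7, 6.5]
opening: 0.0499
gripper_force: 30.0
(array([0., 0., 0.]), array([0., 0., 0.]))
[ 0.0042 -0.      0.0028] [-0. -7.  0.]
[ 0.008  -0.      0.0061] [ -0. -14.   0.]
[ 0.0114 -0.      0.0099] [ -0. -21.   0.]
[ 0.0143 -0.      0.014 ] [ -0.1 -28.    0.1]
[ 0.0167 -0.      0.0185] [ -0.1 -35.    0.1]
[ 0.0185 -0.      0.0232] [ -0.1 -42.    0.1]
[0.0198 0.     0.0281] [ -0.1 -49.    0.1]
[0.0204 0.     0.0331] [ -0.1 -56.    0.1]
[0.0204 0.     0.0382] [ -0.1 -63.    0.1]
[0.0198 0.     0.0432] [ -0.2 -70.    0.1]
```

```bash
python3 -m pendant '[[-0.5,[0.0042,0,0.0028],[0,-7,0]],[-0.5,[0.008,0,0.0061],[0,-14,0]],[-0.5,[0.0114,0,0.0099],[0,-21,0]],[-0.5,[0.0143,0,0.014],[0,-28,0]],[-0.5,[0.0167,0,0.0185],[0,-35,0]],[-0.5,[0.0185,0,0.0232],[0,-42,0]],[-0.5,[0.0198,0,0.0281],[0,-49,0]],[-0.5,[0.0204,0,0.0331],[0,-56,0]],[-0.5,[0.0204,0,0.0382],[0,-63,0]],[-0.5,[0.0198,0,0.0432],[0,-70,0]]]' && python3 -m pendant '[[-0.5,[0,0,0],[0,-3,0]],[-0.5,[0,0,0],[0,-3,0]],[0.4,[0,0,0],[0,-3,0]],[0.4,[0,0,0],[0,-3,0]],[0.4,[0,0,0],[0,-3,0]],[0.6,[0,0,0],[0,-3,0]],[0.8,[0,0,0],[0,-3,0]],[1,[0,0,-0.02],[0,-3,0]],[1,[0,0,-0.05],[0,-3,0]],[1,[0,0,-0.08],[0,-3,0]]]'
python3 - <<'E'
from h import *
ims=cams("side"); t=np.array([.5435,.2795,107.3])
for s in (0,1): print(s,score(ims,t,s),refine(ims,t,s))
E
```

```text
clock: 19.7
tool_pos: [0.5559, 0.2442, 0.0287]
orientation: [-179.4, 34.8, -72.4]
force: [-1.0, -1.1, -4.0]
opening: 0.0498
gripper_force: 30.0
clock: 20.53
tool_pos: [0.5661, 0.2003, 0.0927]
orientation: [180.0, 37.4, -72.6]
force: [0.3, 0.7, 0.7]
opening: 0.086
gripper_force: 0.0
0 0.20935572837138833 (array([  0.5693,   0.2033, 108.7466]), np.float64(0.75))
1 0.8362430705266399 (array([  0.5473,   0.2712, 108.5762]), np.float64(0.94))
```

```bash
python3 -m pendant '[[1,[-0.02,0,-0.027],[0,0,0]],[1,[-0.04,0,-0.053],[0,5,0]],[1,[-0.06,0,-0.08],[0,12,0]],[1,[-0.07,0,-0.09],[0,19,0]],[1,[-0.07,0,-0.09],[0,26,0]],[1,[-0.07,0,-0.09],[0,33,0]],[1,[-0.07,0,-0.09],[0,37.4,0]],[1,[-0.07,0,-0.09],[0,37.4,0]]]'
python3 - <<'E'
from h import *
plan2(np.array([.43,.2142,118.5]),35)
E
```

```text
clock: 21.25
tool_pos: [0.5651, 0.2037, 0.2068]
orientation: [-179.8, -0.3, -72.4]
force: [0.1, -0.7, -1.8]
opening: 0.0875
gripper_force: 0.0
pre [-0.0544  0.1264  0.0753] [  3.2  34.6 -10.6]
final from here [-0.0548  0.1267  0.1553] [  3.2  34.6 -10.6]
adv [-0.0459  0.      0.0655] [0.428 0.217 0.051]
```

```bash
python3 -m pendant '[[1,[-0.012,0.03,0],[0.6,7,-2]],[1,[-0.024,0.06,0],[1.2,14,-4]],[1,[-0.036,0.09,0],[2,21,-6]],[1,[-0.0544,0.1264,0],[2.6,28,-8.5]],[1,[-0.0544,0.1264,0.02],[3.2,34.6,-10.6]],[1,[-0.0544,0.1264,0.04],[3.2,34.6,-10.6]],[1,[-0.0544,0.1264,0.06],[3.2,34.6,-10.6]],[1,[-0.0544,0.1264,0.0753],[3.2,34.6,-10.6]],[1,[-0.0544,0.1264,0.0753],[3.2,34.6,-10.6]],[1,[-0.0544,0.1264,0.0753],[3.2,34.6,-10.6]]]'
python3 - <<'E'
from h import *
p,a=snap("wrist","l.png"); a=a.astype(int)
t=np.array([.43,.2142,118.5])
print(proj(p,R.from_euler('z',t[2],degrees=True).apply(np.array([(0,-25,60),(0,25,60),(0,-25,0),(0,25,0)])/1e3)+[t[0],t[1],.01]).round(1))
P=a[:,:,2]-a[:,:,0]
for r in (250,255,258,261,264,267,270,273,276,308,320,332): 
    c=np.nonzero(P[r,270:400]>25)[0]+270; print(r,c.min() if len(c) else None,c.max() if len(c) else None)
plan2(t,35)
E
```

```text
clock: 22.08
tool_pos: [0.4297, 0.2149, 0.1308]
orientation: [179.9, -34.8, -61.8]
force: [0.1, 0.2, -0.1]
opening: 0.0879
gripper_force: 0.0
[[293.2 264.2]
 [361.5 263.8]
 [300.  271.2]
 [354.8 270.9]]
250 None None
255 None None
258 None None
261 None None
264 309 360
267 293 360
270 293 360
273 293 360
276 293 360
308 297 357
320 297 358
332 297 358
pre [-0.0022  0.0007 -0.0008] [ 0.2  0.3 -0.3]
final from here [-0.0478  0.0007  0.065 ] [ 0.2  0.3 -0.3]
adv [-0.0459  0.      0.0655] [0.428 0.217 0.051]
```

Tile D is where predicted (columns 293–360, row 264–267). I'll descend and grip.

```bash
python3 -m pendant '[[1,[-0.0165,0,0.022],[0,0,0]],[1,[-0.033,0,0.044],[0,0,0]],[1,[-0.044,0,0.059],[0,0,0]],[0.3,[-0.047,0,0.065],[0,0,0]],[-0.5,[-0.047,0,0.065],[0,0,0]],[-0.5,[-0.047,0,0.065],[0,0,0]],[-0.5,[-0.047,0,0.065],[0,0,0]],[-0.5,[-0.047,0,0.065],[0,0,0]],[-0.5,[-0.047,0,0.065],[0,0,0]],[-0.5,[-0.047,0,0.065],[0,0,0]]]'
python3 -m pendant '[[-0.5,[0,0,0],[0,0,0]],[-0.5,[0,0,0],[0,0,0]]]'
python3 - <<'E'
from h import *
rest(np.array([.43,.2142,118.5]),35,0,70,10,0)
E
```

```text
clock: 22.97
tool_pos: [0.4295, 0.2171, 0.0514]
orientation: [-179.9, -34.7, -61.9]
force: [-1.2, 0.9, 3.6]
opening: 0.05
gripper_force: 30.0
clock: 23.13
tool_pos: [0.4295, 0.2171, 0.0514]
orientation: [-179.9, -34.7, -61.9]
force: [-2.5, 1.5, 6.7]
opening: 0.0498
gripper_force: 30.0
(array([0., 0., 0.]), array([0., 0., 0.]))
[ 0.0042 -0.      0.0029] [-0. -7. -0.]
[ 0.008  -0.0001  0.0062] [ -0.1 -14.   -0. ]
[ 0.0114 -0.0001  0.01  ] [ -0.1 -21.   -0.1]
[ 0.0142 -0.0001  0.0142] [ -0.2 -28.   -0.1]
[ 0.0166 -0.0001  0.0187] [ -0.2 -35.   -0.1]
[ 0.0184 -0.0002  0.0234] [ -0.2 -42.   -0.1]
[ 0.0196 -0.0002  0.0283] [ -0.3 -49.   -0.1]
[ 0.0201 -0.0002  0.0334] [ -0.3 -56.   -0.2]
[ 0.0201 -0.0002  0.0384] [ -0.3 -63.   -0.2]
[ 0.0195 -0.0002  0.0434] [ -0.4 -70.   -0.2]
```

```bash
python3 -m pendant '[[-0.5,[0.0042,0,0.0029],[0,-7,0]],[-0.5,[0.008,0,0.0062],[0,-14,0]],[-0.5,[0.0114,0,0.01],[0,-21,0]],[-0.5,[0.0142,0,0.0142],[-0.1,-28,0]],[-0.5,[0.0166,0,0.0187],[-0.1,-35,-0.1]],[-0.5,[0.0184,0,0.0234],[-0.2,-42,-0.1]],[-0.5,[0.0196,0,0.0283],[-0.2,-49,-0.1]],[-0.5,[0.0201,0,0.0334],[-0.2,-56,-0.1]],[-0.5,[0.0201,0,0.0384],[-0.3,-63,-0.1]],[-0.5,[0.0195,0,0.0434],[-0.3,-70,-0.1]]]' && python3 -m pendant '[[-0.5,[0,0,0],[0,-3,0]],[-0.5,[0,0,0],[0,-3,0]],[0.4,[0,0,0],[0,-3,0]],[0.4,[0,0,0],[0,-3,0]],[0.4,[0,0,0],[0,-3,0]],[0.6,[0,0,0],[0,-3,0]],[0.8,[0,0,0],[0,-3,0]],[1,[0,0,-0.02],[0,-3,0]],[1,[0,0,-0.05],[0,-3,0]],[1,[0,0,-0.08],[0,-3,0]]]'
python3 -m pendant '[[1,[-0.02,0,-0.027],[0,0,0]],[1,[-0.04,0,-0.053],[0,5,0]],[1,[-0.06,0,-0.08],[0,12,0]],[1,[-0.07,0,-0.09],[0,19,0]],[1,[-0.07,0,-0.09],[0,26,0]],[1,[-0.07,0,-0.09],[0,33,0]],[1,[-0.07,0,-0.09],[0,37.4,0]],[1,[-0.07,0,-0.09],[0,37.4,0]]]'
sed -i 's/"B".*/"B":[.5435,.2795,107.3,1],"D":[.43,.2142,118.5,1]}/' tiles.py; python3 chk.py side
cat > dest.py <<'E'
from h import *
import sys
o=sensors.get_obs(); print(*tool([float(x) for x in sys.argv[1:4]],[180,0,float(sys.argv[4])]))
E
python3 dest.py .672 -.26 .25 -68.4
```

```text
clock: 23.97
tool_pos: [0.4496, 0.1821, 0.0288]
orientation: [179.9, 27.5, -61.6]
force: [-3.8, -2.2, 3.2]
opening: 0.0498
gripper_force: 30.0
clock: 24.8
tool_pos: [0.4652, 0.1489, 0.0978]
orientation: [179.3, 30.2, -62.0]
force: [0.7, 0.7, 0.1]
opening: 0.0859
gripper_force: 0.0
clock: 25.47
tool_pos: [0.4582, 0.1645, 0.2105]
orientation: [179.6, -7.5, -61.4]
force: [0.1, -0.2, -0.1]
opening: 0.0879
gripper_force: 0.0
A [np.float64(0.88)] [6.010000e-01 1.066000e-01 1.125708e+02] 0.91 other stance 0.3
C [np.float64(0.8)] [5.019000e-01 3.710000e-02 1.123233e+02] 0.87 other stance 0.07
B [np.float64(0.84)] [  0.5468   0.2712 107.9717] 0.94 other stance 0.21
D [np.float64(0.83)] [  0.436    0.2086 115.3588] 0.93 other stance 0.08
[0.4761 0.0152 0.0209] [ 0.0313864  -7.30368598  6.96381739]
```

All four stand tipped (scores 0.87–0.94 against under 0.3 for the other stance). Next, the cover.

```bash
python3 -m pendant '[[0.5,[0.04,0,0],[0,-4,3]],[0.5,[0.08,0.003,0],[0,-7.3,7]],[0.5,[0.12,0.005,0],[0,-7.3,7]],[0.5,[0.16,0.007,0],[0,-7.3,7]],[0.5,[0.2,0.008,0],[0,-7.3,7]],[0.5,[0.24,0.009,0],[0,-7.3,7]],[0.5,[0.28,0.01,0],[0,-7.3,7]],[0.5,[0.32,0.011,0],[0,-7.3,7]],[0.5,[0.36,0.012,0],[0,-7.3,7]],[0.5,[0.4,0.013,0],[0,-7.3,7]]]' ; python3 dest.py .672 -.26 .20 -68.4
```

```text
clock: 26.35
tool_pos: [0.6368, -0.1954, 0.261]
orientation: [-179.9, 0.1, -68.8]
force: [0.8, 1.0, -0.0]
opening: 0.0657
gripper_force: 0.0
[ 0.0731 -0.0094  0.0608] [-0.06460119  0.13090086 -0.40067592]
```

```bash
python3 -m pendant '[[0.5,[0.035,-0.005,0.03],[0,0,-0.4]],[0.5,[0.073,-0.009,0.06],[0,0,-0.4]],[0.5,[0.073,-0.009,0.1],[0,0,-0.4]],[0.5,[0.073,-0.009,0.14],[0,0,-0.4]],[0.5,[0.073,-0.009,0.14],[0,0,-0.4]],[0.5,[0.073,-0.009,0.14],[0,0,-0.4]]]'
python3 - <<'E'
from h import *
p,a=snap("wrist","m.png"); g=a.astype(int).sum(2)
for r in range(130,280,15):
    c=np.nonzero((a[r,270:390].max(1)<110))[0]+270; print(r,(c.min(),c.max(),len(c)) if len(c) else None)
r=R.from_euler('z',21.6,degrees=True)
print(proj(p,np.array([.672,-.26,0])+r.apply([[x,y,z] for y in(-.046,.046) for z in(.054,) for x in(.008,-.008)])).round(1))
E
```

```text
clock: 26.85
tool_pos: [0.6688, -0.2582, 0.1175]
orientation: [179.7, 0.3, -68.5]
force: [-0.2, 0.2, 2.4]
opening: 0.0653
gripper_force: 0.0
130 None
145 (np.int64(314), np.int64(334), 21)
160 (np.int64(314), np.int64(334), 21)
175 (np.int64(314), np.int64(334), 21)
190 (np.int64(314), np.int64(333), 6)
205 (np.int64(314), np.int64(333), 8)
220 (np.int64(315), np.int64(333), 4)
235 (np.int64(315), np.int64(333), 5)
250 (np.int64(315), np.int64(332), 4)
265 (np.int64(389), np.int64(389), 1)
[[312.  146.6]
 [335.1 146.6]
 [313.9 264.7]
 [334.4 264.6]]
```

View pics/m.png

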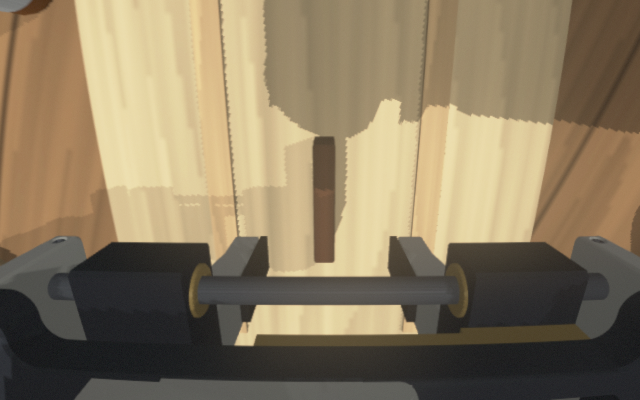

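The bar lies at columns 314–334, rows 137–262, as predicted to within about 2 mm along its length.

```bash
python3 dest.py .6727 -.2619 .028 -68.4; python3 -m pendant '[[0.3,[0,0,0],[0,0,0]],[0.3,[0,0,0],[0,0,0]]]'; python3 dest.py .6727 -.2619 .028 -68.4
```

```text
[ 0.0041 -0.0005  0.093 ] [0.07685902 0.07191964 0.01285117]
clock: 27.07
tool_pos: [0.6728, -0.2578, 0.1246]
orientation: [-179.8, -0.1, -68.3]
force: [0.2, 0.8, 0.3]
opening: 0.059
gripper_force: 0.0
[0.0036 0.002  0.0966] [-0.23989143 -0.11858931  0.07548854]
```

```bash
python3 -m pendant '[[0.2,[0.0035,0.0015,0.03],[0,0,0]],[0.2,[0.0035,0.0015,0.06],[0,0,0]],[0.1,[0.0035,0.0015,0.085],[0,0,0]],[0,[0.0035,0.0015,0.0965],[0,0,0]],[-1,[0.0035,0.0015,0.0965],[0,0,0]],[-1,[0.0035,0.0015,0.0965],[0,0,0]],[-1,[0.0035,0.0015,0.0965],[0,0,0]],[-1,[0.0035,0.0015,0.0965],[0,0,0]],[-1,[0.0035,0.0015,0.0965],[0,0,0]],[-1,[0.0035,0.0015,0.0965],[0,0,0]]]'; python3 -m pendant '[[-1,[0,0,0],[0,0,0]],[-1,[0,0,0],[0,0,0]],[-1,[0,0,0],[0,0,0]],[-1,[0,0,0],[0,0,0]],[-1,[0,0,0],[0,0,0]]]'
```

```text
clock: 27.9
tool_pos: [0.6723, -0.2617, 0.0263]
orientation: [-179.8, -0.1, -68.4]
force: [1.1, 1.2, 6.6]
opening: 0.0155
gripper_force: 30.0
clock: 28.32
tool_pos: [0.6723, -0.2616, 0.0263]
orientation: [-179.9, -0.1, -68.4]
force: [-0.3, 2.4, 6.3]
opening: 0.0158
gripper_force: 30.0
```

The grip holds. Before carrying, I measure the pins once more with a composite of pin crops from the wrist, side and scene views.

Run:
```python
from h import *
g=cv2.imread("pics/g.png"); pg=np.load("g.npy",allow_pickle=True)[0]
ps,s=snap("side"); pa,c=snap("scene")
cr=np.array([(-.182,-.207),(.182,-.207),(.182,.207),(-.182,.207)])
w=np.c_[cr@R.from_euler('z',21.6,degrees=True).as_matrix()[:2,:2].T+TR,np.full(4,.14)]
rows=[]
for n,p,im in(("g",pg,g),("side",ps,s),("scene",pa,c)):
    q=np.round(proj(p,w)).astype(int); tl=[]
    for x,y in q:
        x0,y0=x-15,y-15; ok=0<=x0<610 and 0<=y0<370
        t=im[y0:y0+30,x0:x0+30] if ok else np.zeros((30,30,3),np.uint8)
        t=cv2.resize(t,(190,190),interpolation=cv2.INTER_CUBIC); t[::190//3,:3]=0; tl.append(t); print(n,x0,y0,ok)
    rows.append(np.hstack(tl))
cv2.imwrite("pics/n.png",np.vstack(rows))
np.savez("cal.npz",c=c)
```

```text
g 478 79 True
g 149 77 True
g 191 368 True
g 433 369 True
side 346 138 True
side 221 149 True
side 221 247 True
side 394 226 True
scene 240 175 True
scene 293 250 True
scene 401 196 True
scene 340 134 True
```

View pics/n.png

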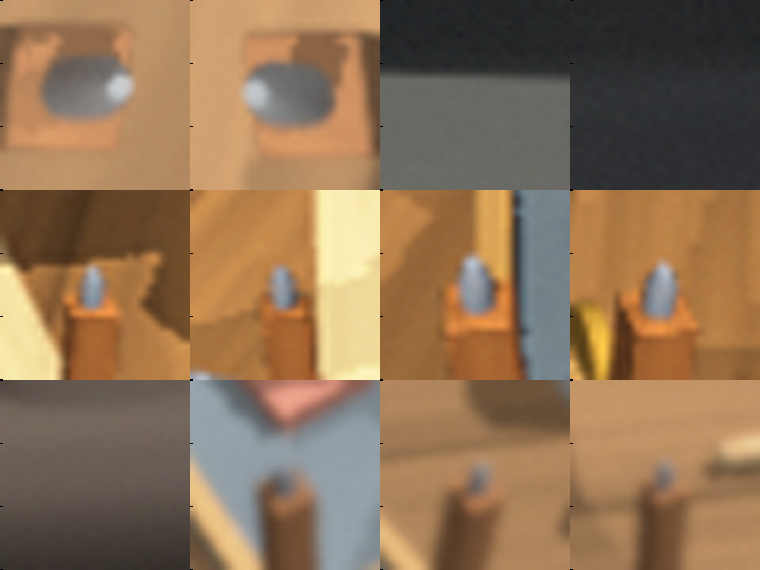

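Pin tips are read at g (119,88) and (66,92), side (92,75), (91,76), (92,65) and (91,72), and scene (98,90), (98,82) and (95,83) within their cells.

Run:
```python
from h import *
pg=np.load("g.npy",allow_pickle=True)[0]; ps,pa=viewer.camera_params("side"),viewer.camera_params("scene")
f=lambda u,x0,y0:(x0+(u[0]+.5)/6.333-.5,y0+(u[1]+.5)/6.333-.5)
G=[(0,f((119,88),478,79)),(1,f((66,92),149,77))]
S=[(0,f((92,75),346,138)),(1,f((91,76),221,149)),(2,f((92,65),221,247)),(3,f((91,72),394,226))]
A=[(1,f((98,90),293,250)),(2,f((98,82),401,196)),(3,f((95,83),340,134))]
cr=np.array([(-.182,-.207),(.182,-.207),(.182,.207),(-.182,.207)])
def run(sets,z=.148):
    def F(v):
        w=np.c_[cr@R.from_euler('z',v[2]).as_matrix()[:2,:2].T+v[:2],np.full(4,z)]
        return np.concatenate([(proj(p,w[[i for i,_ in L]])-np.array([q for _,q in L])).ravel()*k for p,L,k in sets])
    s=least_squares(F,[.517,.1755,.377]); return s.x[:2].round(4),np.degrees(s.x[2]).round(2),np.sqrt(2*s.cost/len(s.fun)*1).round(2)
for n,s in(("g",[(pg,G,1)]),("side",[(ps,S,1)]),("scene",[(pa,A,1)]),("all",[(pg,G,1),(ps,S,1),(pa,A,1)])): print(n,*run(s))
```

```text
g [0.5174 0.1745] 21.58 0.36
side [0.5196 0.1704] 21.59 0.15
scene [0.5156 0.1746] 21.94 0.29
all [0.5177 0.1741] 21.61 0.69
```

```bash
python3 -m pendant '[[-1,[0,0,-0.005],[0,0,0]],[-1,[0,0,-0.015],[0,0,0]],[-1,[0,0,-0.04],[0,0,0]],[-1,[0,0,-0.07],[0,0,0]],[-1,[0,0,-0.1],[0,0,0]],[-1,[0,0,-0.13],[0,0,0]],[-1,[0,0,-0.16],[0,0,0]],[-1,[0,0,-0.185],[0,0,0]],[-1,[0,0,-0.2],[0,0,0]],[-1,[0,0,-0.2],[0,0,0]]]'; python3 dest.py .5174 .1742 .226 -68.4
```

```text
clock: 29.25
tool_pos: [0.672, -0.2622, 0.229]
orientation: [-179.7, -0.2, -68.4]
force: [1.6, -0.5, -4.1]
opening: 0.0158
gripper_force: 30.0
[-0.4627 -0.0171  0.0019] [-0.25098731 -0.15439206  0.01388236]
```

```bash
python3 -m pendant '[[-1,[-0.02,0,0],[0,0,0]],[-1,[-0.045,-0.002,0],[0,0,0]],[-1,[-0.075,-0.004,0],[0,0,0]],[-1,[-0.105,-0.006,0],[0,0,0]],[-1,[-0.135,-0.007,0],[0,0,0]],[-1,[-0.165,-0.008,0],[0,0,0]],[-1,[-0.195,-0.009,0],[0,0,0]],[-1,[-0.225,-0.01,0],[0,0,0]],[-1,[-0.255,-0.011,0],[0,0,0]],[-1,[-0.28,-0.012,0],[0,0,0]]]'; python3 -m pendant '[[-1,[-0.03,0,0],[0,0,0]],[-1,[-0.06,-0.002,0],[0,0,0]],[-1,[-0.09,-0.003,0],[0,0,0]],[-1,[-0.12,-0.004,0],[0,0,0]],[-1,[-0.145,-0.005,0],[0,0,0]],[-1,[-0.165,-0.005,0],[0,0,0]],[-1,[-0.178,-0.005,0],[0,0,0]],[-1,[-0.182,-0.005,0],[0,0,0]],[-1,[-0.182,-0.005,0],[0,0,0]],[-1,[-0.182,-0.005,0],[0,0,0]]]'; python3 -m pendant '[[-1,[0,0,0],[0,0,0]],[-1,[0,0,0],[0,0,0]],[-1,[0,0,0],[0,0,0]]]'; python3 dest.py .5174 .1742 .158 -68.4
```

```text
clock: 30.08
tool_pos: [0.5766, 0.0046, 0.2227]
orientation: [179.8, 0.1, -68.4]
force: [0.5, -0.8, -5.2]
opening: 0.0158
gripper_force: 30.0
clock: 30.92
tool_pos: [0.5161, 0.1736, 0.2239]
orientation: [179.9, 0.0, -68.4]
force: [1.2, 0.6, -4.8]
opening: 0.0157
gripper_force: 30.0
clock: 31.17
tool_pos: [0.5167, 0.1734, 0.2244]
orientation: [180.0, 0.0, -68.5]
force: [-0.5, 0.3, -5.0]
opening: 0.0152
gripper_force: 30.0
[-0.0005 -0.001   0.0664] [ 0.041117    0.04031192 -0.05827297]
```

```bash
python3 -m pendant '[[-1,[0,-0.001,0.015],[0,0,0]],[-1,[0,-0.001,0.03],[0,0,0]],[-1,[0,-0.001,0.042],[0,0,0]],[-1,[0,-0.001,0.047],[0,0,0]],[-1,[0,-0.001,0.05],[0,0,0]],[-1,[0,-0.001,0.053],[0,0,0]],[-1,[0,-0.001,0.056],[0,0,0]],[-1,[0,-0.001,0.056],[0,0,0]]]'; python3 dest.py .5174 .1742 .158 -68.4
```

```text
clock: 31.83
tool_pos: [0.5174, 0.1745, 0.1685]
orientation: [180.0, 0.1, -68.4]
force: [-0.5, -0.6, -4.9]
opening: 0.0155
gripper_force: 30.0
[0.0003 0.0001 0.0105] [0.02040049 0.05079364 0.00537421]
```

The underside is already below the pin tips with no extra force, so the pins are in the holes. I'll lower fully.

```bash
python3 -m pendant '[[-1,[0,0,0.004],[0,0,0]],[-1,[0,0,0.008],[0,0,0]],[-1,[0,0,0.0105],[0,0,0]],[-1,[0,0,0.0125],[0,0,0]],[-1,[0,0,0.0125],[0,0,0]],[-1,[0,0,0.0125],[0,0,0]]]'
```

```text
clock: 32.33
tool_pos: [0.5174, 0.1746, 0.1563]
orientation: [180.0, 0.0, -68.4]
force: [-2.4, 0.0, -1.5]
opening: 0.0161
gripper_force: 30.0
```

```bash
python3 -m pendant '[[-1,[0,0,0.001],[0,0,0]],[-1,[0,0,0.0015],[0,0,0]],[-1,[0,0,0.0015],[0,0,0]]]'; python3 -m pendant '[[0,[0,0,0],[0,0,0]],[0,[0,0,0],[0,0,0]],[0,[0,0,0],[0,0,0]],[0,[0,0,0],[0,0,0]],[0.2,[0,0,0],[0,0,0]],[0.2,[0,0,-0.02],[0,0,0]],[0.2,[0,0,-0.05],[0,0,0]],[0.2,[0,0,-0.09],[0,0,0]],[0.2,[0,0,-0.12],[0,0,0]],[0.2,[0,0,-0.12],[0,0,0]]]'
python3 -m pendant '[[0.2,[0.04,0,-0.02],[0,0,0]],[0.2,[0.08,0,-0.04],[0,0,0]],[0.2,[0.12,0,-0.06],[0,0,0]],[0.2,[0.16,0,-0.06],[0,0,0]],[0.2,[0.2,0,-0.06],[0,0,0]],[0.2,[0.24,0,-0.06],[0,0,0]],[0.2,[0.28,0,-0.06],[0,0,0]],[0.2,[0.28,0,-0.06],[0,0,0]]]'
python3 - <<'E'
from h import *
p,s=snap("side","z.png"); b=cv2.imread("pics/b.png")
d=np.abs(s.astype(int)-b).sum(2)[150:400,225:415]; print("diff vs start over cover/front",d.mean(),(d>90).mean())
# silhouettes of the tiles under the cover; cover outline vs seated model
m=pink(s); 
from tiles import T
for k,v in T.items():
    print(k,[round(float((sil(p,v[:3],t)*m).sum()),0) for t in(0,1)],np.round(proj(p,[v[0],v[1],.01])))
r=R.from_euler('z',21.6,degrees=True)
print("cover top corners",proj(p,np.array([.5174,.1743,.136])+r.apply([[x,y,0] for x in(-.195,.195) for y in(-.22,.22)])).round(1))
y=((s[:,:,2]>170)&(s[:,:,1]>150)&(s[:,:,0]<s[:,:,2]-30)).astype(np.uint8)
y0=((b[:,:,2]>170)&(b[:,:,1]>150)&(b[:,:,0]<b[:,:,2]-30)).astype(np.uint8)
for c in(245,270,300,330,360,385): 
    f=lambda z:np.nonzero(z[200:290,c])[0].max()+200
    try: print(c,f(y),f(y0))
    except Exception as e: print(c,e)
E
```

```text
clock: 32.58
tool_pos: [0.5174, 0.1746, 0.1562]
orientation: [-180.0, 0.0, -68.4]
force: [-7.8, -0.7, 10.7]
opening: 0.0157
gripper_force: 30.0
clock: 33.42
tool_pos: [0.5204, 0.1756, 0.2816]
orientation: [-179.4, 0.1, -68.3]
force: [1.6, 0.8, 0.6]
opening: 0.0524
gripper_force: 0.0
clock: 34.08
tool_pos: [0.6219, -0.0916, 0.3329]
orientation: [179.8, -0.0, -68.7]
force: [0.2, 1.1, -1.4]
opening: 0.0525
gripper_force: 0.0
diff vs start over cover/front 19.12277894736842 0.03498947368421053
A [0.0, 0.0] [[287. 220.]]
C [0.0, 7.0] [[327. 210.]]
B [0.0, 0.0] [[291. 263.]]
D [0.0, 0.0] [[341. 252.]]
cover top corners [[363.6 151.7]
 [416.1 245.7]
 [231.1 163.3]
 [229.8 267.9]]
245 267 267
270 263 264
300 260 260
330 256 256
360 287 288
385 250 288
```

Run:
```python
from h import *
p,s=snap("side"); m=pink(s); b=cv2.imread("pics/b.png")
ys,xs=np.nonzero(m[245:305,230:415]); print(len(ys)); 
if len(ys): print(xs.min()+230,xs.max()+230,ys.min()+245,ys.max()+245)
print(len(np.nonzero(pink(b)[245:305,230:415])[0]))
for x in(280,291,300,341,350):print(x,[tuple(int(c) for c in s[r,x]) for r in range(256,284,4)])
for n,t in(("B",[.5468,.2712,108]),("D",[.436,.2086,115.4])):
    k=sil(p,t,1); yy,xx=np.nonzero(k); print(n,xx.min(),xx.max(),yy.max())
```

```text
1940
230 414 248 304
2930
280 [(150, 215, 237), (151, 214, 239), (67, 73, 73), (61, 57, 52), (60, 57, 53), (62, 59, 54), (109, 104, 93)]
291 [(160, 224, 243), (140, 203, 234), (59, 54, 48), (62, 59, 53), (60, 56, 52), (56, 55, 48), (130, 122, 110)]
300 [(146, 207, 233), (109, 161, 192), (60, 57, 51), (61, 58, 53), (61, 57, 52), (58, 55, 49), (128, 120, 110)]
341 [(105, 154, 183), (57, 54, 49), (59, 54, 50), (59, 54, 51), (75, 71, 64), (118, 113, 101), (117, 113, 103)]
350 [(57, 60, 59), (56, 53, 48), (57, 56, 50), (58, 56, 50), (127, 122, 109), (119, 113, 102), (123, 119, 107)]
B 278 301 261
D 324 349 252
```

Run:
```python
from h import *
from tiles import T
p=viewer.camera_params("scene"); c=np.load("cal.npz")["c"]; m=[(p,pink(c))]
for k,v in T.items(): print(k,[round(score(m,np.array(v[:3]),t),2) for t in(0,1)])
q,n=snap("scene"); a=cv2.imread("pics/a.png")
print(np.abs(n.astype(int)-a).sum(2)[165:230,410:460].mean())
```

```text
A [np.float64(-0.03), np.float64(0.73)]
C [np.float64(-0.13), np.float64(0.71)]
B [np.float64(-0.04), np.float64(0.71)]
D [np.float64(0.06), np.float64(0.72)]
8.775384615384615
```

All four tiles were tipped before covering, the cover sits as it did at the start, and the jar and beads look unmoved.

```bash
python3 -c "
from plant import workorder; print(workorder.close_job())"
```

```text
the job is handed in; nothing more can be done
None
```

The job is handed in: all four tiles stand on their narrow legs (last seen so just before the cover went back on), the cover is fully down on the posts over the pins, and the jar and beads look unmoved.

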